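Box the sample jars and dig out the buried spanner

ROBOT

A 6-joint arm with a two-finger parallel gripper is mounted at the origin on the work surface. World frame = base frame: x ahead of the robot, y to its left, z up, the work surface at z = 0. Lengths are in m, angles in rad, forces in N, time in s.
With the tool pointing down it reaches from about 0.4 to 0.825 m from the base axis. Payload 7 kg.
Tool frame: the origin (TCP) lies between the finger pads; the fingertips stand 8 mm ahead of it and the grasp point (between the pads) lies 11 mm behind it (arm.finger_overhang is the distance from the TCP to the fingertips, in m); z points along the fingers, y is the line along which they close (so a half turn about z gives the same grasp; the last joint's range is limited). The gripper opens to 88 mm and grips with 3 to 60 N. Pads are 19 mm wide; open, the fingers measure 130 mm over their backs; the gripper's body (78 mm by 193 mm) begins 47 mm behind the grasp point.
Start: joints at [1.452, 0.359, 0.012, 0, -1.224, -0.288], TCP at [0.267, 0.62, 0.212] pointing down, gripper open.
Joint ranges: [-3.07, 3.07], [-1.43, 2.12], [-1.02, 1.25], [-3.03, 1.67], [-3.05, -0], [-3.03, 3.03]. Speed limits (rad/s): [2.39, 2.39, 3.01, 3.14, 3.14, 3.14].

INTERFACE

Orientations are given as [roll, pitch, yaw] about the fixed x, y, z axes, in that order (R = Rz(yaw) Ry(pitch) Rx(roll)).
In Python, from station import arm gives the robot as it stands.
- The arm moves only by the tool move_arm, never from a script. Its argument "rows" is text: rows parted by semicolons, each of 7 numbers parted by spaces: the turn, a rotation vector about the tool's x, y, z in degrees, then the shift along the tool's x, y, z in m, then the finger opening in m, from 0 to 0.0876. A call has 1 to 8 rows; each row shifts and turns the commanded pose from where the row before left it, along the tool's axes as they then stand; what a row does not reach is not made up. A row lasts 1/8 s, in which the tool goes at most 62.5 mm and 10.7 degrees, less where a joint would pass 70% of its speed; a pose out of reach is approached as far as the arm can. A call is refused whole if a number of a shift passes 0.0625 or a number of a turn 10.7, either way. A call with a gripper value outside its range is refused whole. The fingers move at their own pace and stop on an object; "squeeze" is the grip in N (left out, the last holds). Time passes only in rows, so rows that do not move let the fingers close. It gives the time, the measured TCP pose, the force, the opening and the grip force at its end, in the units of the state.
- arm.get_state(): the state, without advancing time (a new reading comes with each control period).
- arm.grab_frame(name): name is "scene" or "top" or "wrist"; returns (picture, depth): 384x512x3 uint8, blue, green, red; 384x512 float32, m along the optical axis (not along the pixel's ray), 0 where there is no reading.
- arm.camera_model(name): a dict with "mtx" (3x3 intrinsics, pixels), "camera_from_world" (4x4, takes a point from world to camera coordinates); the wrist camera has in their place "mount" (4x4, takes a point from camera to tool coordinates, whose origin is the TCP and whose axes are the flange's). Camera axes: x right, y down, z forward; pixel columns grow to the right and rows downward; lengths in m; the calibration is good to about 2 mm. A picture is of the moment at which its call begins: read the wrist's pose just before it. camera_model takes no time and is no camera call.
- arm.job_done(): hands the job in; it is judged then, once.
The state is a dict: "t": time; "q": joint angles; "qd": joint speeds; "joint_efforts": joint torques, N m; "eef_pos": TCP position; "ee_rot": TCP orientation; "force": force on the tool from outside, world axes, zero at the start; "moment": the same for the moment, N m; "width": finger opening in m; "gripper_force": force on a finger pad.
Only numpy, scipy, OpenCV 4.12 (cv2) and the standard library are available. Lean on these libraries where they do the work, as an engineer would, in place of code of your own. Each camera call takes 0.05 s, during which the arm holds its last target. There are 200 camera calls.

TASK

Clear the sample tote to get at the spanner buried at its bottom: stand every jar upright in the divided crate, one per cell, and move the loose lids off the spanner but leave them in the tote. Only when nothing lies on the spanner any more, lift it out and lay it flat on its painted outline on the rubber mat, open jaw towards the chevron. Leave the rolls and the bottle where they are.

Things in the scene. Friction and masses are not known exactly. Their poses are not given: they have to be found in the camera images.
- tote_in (a point): centre of the inner floor of the fixed grey plastic sample tote: an open box, 280 x 280 mm inside, walls 5 mm thick, their top 40 mm above this floor, which is 5 mm above the bench; x and y run along its sides
- crate_in (a point): centre of the inner floor of the fixed plywood crate, divided 2 x 3 into six open square cells, each 75 x 75 mm; cell centres lie at x = -40 or +40 and y = -80, 0 or +80 mm from this point along its axes; all walls and dividers are 5 mm thick and rise 27 mm above this floor, which is 5 mm above the bench
- mat_outline (a point): middle of the spanner outline painted white on the fixed black rubber mat (225 x 82 mm, 4 mm thick); the point is on the mat's top; +x runs along the outline towards its jaw end and the white chevron painted beyond that end, the mark that the jaw must face
- spanner_mid (a point): middle of the flat steel open-ended spanner, half-way up its 10 mm thickness (close to its centre of mass); 280 to 560 g; +x runs to the open jaw. Straight shank 30 mm wide from x = -75 to +30 mm with a round tail (36 mm wide, ends at -93); head 64 mm wide from x = +30 to +85, with a 28 mm wide slot open at the end. Starts flat on the tote's floor under the jars and lids, any way round
- spanner_jaw (a point): centre of the spanner's open jaw, 75 mm along +x from spanner_mid, same height
- jar1_mid (a point): centre of a closed cosmetic jar, a 50 mm wide, 60 mm tall cylinder (white plastic, with a white screw lid), half-way up; z is its axis; 60 to 130 g; some of the six jars are absent. Stands upright in the tote, on the spanner's head
- jar2_mid (a point): centre of a closed cosmetic jar, a 50 mm wide, 60 mm tall cylinder (white plastic, with a white screw lid), half-way up; z is its axis; 60 to 130 g; some of the six jars are absent. Stands upright in the tote, on the floor beside the spanner
- jar3_mid (a point): centre of a closed cosmetic jar, a 50 mm wide, 60 mm tall cylinder (white plastic, with a white screw lid), half-way up; z is its axis; 60 to 130 g; some of the six jars are absent. Stands upright in the tote, on the floor beside the spanner
- jar4_mid (a point): centre of a closed cosmetic jar, a 50 mm wide, 60 mm tall cylinder (white plastic, with a white screw lid), half-way up; z is its axis; 60 to 130 g; some of the six jars are absent. Stands upright in the tote, on the floor beside the spanner
- jar5_mid (a point): centre of a closed cosmetic jar, a 50 mm wide, 60 mm tall cylinder (white plastic, with a white screw lid), half-way up; z is its axis; 60 to 130 g; some of the six jars are absent. Stands upright in the tote, on the floor beside the spanner
- jar6_mid (a point): centre of a closed cosmetic jar, a 50 mm wide, 60 mm tall cylinder (white plastic, with a white screw lid), half-way up; z is its axis; 60 to 130 g; some of the six jars are absent. Stands upright in the tote, on the floor beside the spanner
- lid1_mid (a point): centre of a loose brass-coloured metal screw lid, a flat disc 50 mm wide and 16 mm thick, half-way up; about 30 g; lies on the spanner's shank
- lid2_mid (a point): centre of a loose brass-coloured metal screw lid, a flat disc 50 mm wide and 16 mm thick, half-way up; about 30 g; lies on the spanner's shank
- lid3_mid (a point): centre of a loose brass-coloured metal screw lid, a flat disc 50 mm wide and 16 mm thick, half-way up; about 30 g; lies across the other two lids
- tape_roll: bystander: green roll of tape, 90 mm wide, 48 mm tall, standing flat; origin under its centre
- label_roll: bystander: white label roll, 80 mm wide, 60 mm tall; origin under its centre
- bottle: bystander: white bottle, 52 mm wide, 130 mm tall; origin under its centre

How it is judged:
By the outcome, as a careful person would: the job done as asked, in the order asked, and still so for the second after the job is handed in, with the robot touching nothing.
Of jar1, jar2, jar3, jar4, jar5, jar6 only 4 to 6 are there at a start; the rules pass over those that are not, and their reading is None.
At some moment in a run one of jar1, jar2, jar3, jar4, jar5, jar6, lid1, lid2, lid3 may be knocked a few centimetres aside while the robot is not near it.
Once in a run the grip may slacken for a moment while it holds something.
It also fails if it takes over 210 s, if anything falls off the work surface, if the arm or the gripper's body presses on something with over 40 N, if the wrist force passes 120 N, or if a joint passes its speed limit or range.

## Working session

There is one attempt and no reset: what is moved stays moved. The work goes in short steps, Python scripts to look and compute and a tool call to move; the robot and the scene stay as the last step left them, time stands still between calls to the robot, and variables do not carry over. Pictures are saved under pics/ and viewed, at most 14 in all, crops included, and the job is handed in when it is done.

Besides the shell and the picture viewer there is one more tool, called after "Request:" as name(argument=value, ...) on one line, values as JSON. move_arm: Moves the arm, as the interface text tells. Its arguments: {"type":"object","properties":{"rows":{"type":"string"},"squeeze":{"type":"number"}},"required":["rows"]}

```bash
ls; mkdir -p pics; cat > h.py <<'E'
import numpy as np, cv2
from station import arm
from scipy.spatial.transform import Rotation as R
def cloud(name):
    s=arm.get_state(); im,d=arm.grab_frame(name); m=arm.camera_model(name); K=np.array(m["mtx"])
    v,u=np.mgrid[:384,:512]
    P=np.stack([(u-K[0,2])*d/K[0,0],(v-K[1,2])*d/K[1,1],d],-1)
    if name=="wrist":
        T=np.eye(4);T[:3,:3]=R.from_euler('xyz',s["ee_rot"]).as_matrix();T[:3,3]=s["eef_pos"]
        T=T@np.array(m["mount"])
    else: T=np.linalg.inv(np.array(m["camera_from_world"]))
    W=P@T[:3,:3].T+T[:3,3]; W[d==0]=np.nan
    return im,W
E
python3 - <<'E'
from h import *
s=arm.get_state();print(s)
for n in("top","scene"):
    im,W=cloud(n);np.savez(f"{n}0.npz",im=im,W=W);cv2.imwrite(f"pics/{n}0.png",im)
E
```

```text
pics
{'t': 0.0, 'q': array([ 1.45210675e+00,  3.59388629e-01,  1.10857980e-02, -3.31345145e-04,
       -1.22411784e+00, -2.88146028e-01]), 'qd': array([ 0.00040926, -0.00026593, -0.00095131, -0.00190863, -0.00181244,
        0.00022402]), 'joint_efforts': array([ 4.29944259e-05, -5.82723427e+01,  2.93049020e+01,  6.99758381e+00,
        7.00752513e-03, -1.61427911e-04]), 'eef_pos': array([0.26690386, 0.61943991, 0.2107367 ]), 'ee_rot': array([ 3.13994675e+00, -1.62995785e-04, -4.06948304e-01]), 'force': array([ 0.02418375,  0.04982168, -0.65699116]), 'moment': array([ 0.03645484, -0.0153967 ,  0.01902134]), 'gripper_force': 0.0, 'width': 0.08736361865590041}
```

View pics/top0.png

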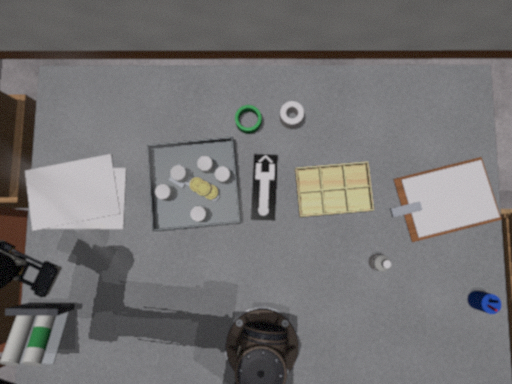

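View pics/scene0.png

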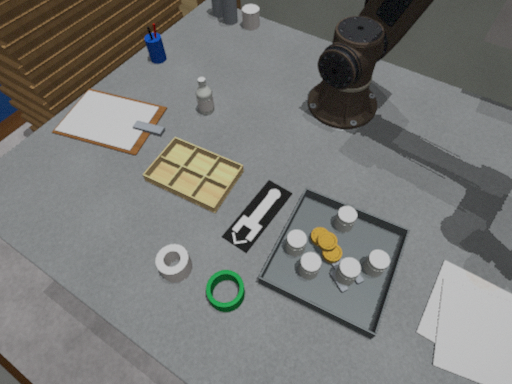

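The top view shows five jars, at about (178,173) on the head, then (205,163), (223,174), (163,191) and (198,214). The lids are around (204,188), the mat is at (264,187) with its chevron up, and the crate is at (335,190).

```bash
cat >> h.py <<'E'
def blobs(W,zlo,zhi,box,mina=20):
    m=((W[...,2]>zlo)&(W[...,2]<zhi)&(W[...,0]>box[0])&(W[...,0]<box[1])&(W[...,1]>box[2])&(W[...,1]<box[3])).astype(np.uint8)
    n,l,st,c=cv2.connectedComponentsWithStats(m,connectivity=4); out=[]
    for i in range(1,n):
        if st[i,4]<mina: continue
        p=W[l==i]; cc,r=cv2.minEnclosingCircle(p[:,:2].astype(np.float32))
        out.append((st[i,4],c[i].round(),p.mean(0).round(4),np.round(cc,4),round(r,4)))
    return out
def rect(mask,W):
    p=W[mask]; return cv2.minAreaRect(p[:,:2].astype(np.float32)), p[:,2].mean()
E
python3 - <<'E'
from h import *
for n in("top","scene"):
    z=np.load(n+"0.npz");im,W=z["im"],z["W"]
    print(n)
    if n=="top":
        for uv in [(170,150),(195,230),(152,185),(238,185),(264,187),(335,190),(100,140)]: print(uv,W[uv[1],uv[0]].round(4))
    for b in blobs(W,.055,.09,(.3,.9,.0,.45),10): print("jar",*b)
    for b in blobs(W,.026,.053,(.35,.8,.05,.42),10): print("mid",*b)
    hsv=cv2.cvtColor(im,cv2.COLOR_BGR2HSV)
    x=W[...,0];y=W[...,1]
    g=lambda m,box:(m&(x>box[0])&(x<box[1])&(y>box[2])&(y<box[3])&(W[...,2]<.05))
    print("crate",rect(g((hsv[...,1]>60)&(hsv[...,0]>15)&(hsv[...,0]<40),(.35,.8,-.4,-.05)),W))
    print("mat",rect(g(hsv[...,2]<40,(.4,.72,-.05,.05)),W))
    print("outline",rect(g(hsv[...,2]>170,(.4,.72,-.05,.06)),W))
E
```

```text
top
(170, 150) [0.6447 0.3175 0.0081]
(195, 230) [ 0.3724  0.2268 -0.0044]
(152, 185) [0.522  0.3718 0.0185]
(238, 185) [ 0.526   0.0834 -0.0039]
(264, 187) [ 0.5187 -0.0054  0.0017]
(335, 190) [ 0.5088 -0.2452  0.0058]
(100, 140) [6.813e-01 5.642e-01 2.000e-04]
jar 183 [204. 163.] [0.5897 0.1909 0.0642] [0.5902 0.1912] 0.0248
jar 195 [178. 172.] [0.5566 0.2745 0.0738] [0.5575 0.2761] 0.0253
jar 186 [221. 173.] [0.5556 0.1334 0.0641] [0.556  0.1336] 0.025
jar 186 [162. 191.] [0.4965 0.3248 0.0645] [0.4972 0.3255] 0.0252
jar 189 [197. 213.] [0.4255 0.2085 0.0645] [0.4258 0.2089] 0.0254
mid 151 [240. 118.] [0.7478 0.0752 0.0445] [0.7479 0.0554] 0.0437
mid 787 [188. 180.] [0.5385 0.2478 0.0408] [0.5275 0.2326] 0.2033
mid 21 [209. 168.] [0.5764 0.1763 0.0424] [0.5828 0.1832] 0.0214
mid 26 [184. 178.] [0.5428 0.261  0.039 ] [0.5471 0.2661] 0.0201
mid 15 [227. 179.] [0.5404 0.1174 0.0418] [0.543  0.1202] 0.0161
mid 378 [203. 188.] [0.5116 0.1975 0.0375] [0.5097 0.1998] 0.0508
mid 27 [169. 195.] [0.4852 0.3097 0.0382] [0.4896 0.3168] 0.0219
mid 14 [205. 216.] [0.4175 0.1875 0.0383] [0.4189 
[... 1077 characters left out ...]
2. 269.] [0.5162 0.3225 0.0386] [0.5035 0.3236] 0.024
mid 81 [306. 273.] [0.6098 0.1933 0.0391] [0.5969 0.1903] 0.0238
mid 90 [342. 279.] [0.5771 0.2729 0.0395] [0.5621 0.2746] 0.0245
mid 329 [232. 296.] [0.7541 0.0762 0.0445] [0.7501 0.0546] 0.0446
crate (((0.5021278262138367, -0.23819611966609955), (0.1864706128835678, 0.24554067850112915), 5.203042030334473), np.float64(0.01255429317142642))
mat (((0.5200569033622742, -0.005118526518344879), (0.07896722108125687, 0.22245065867900848), 87.38304138183594), np.float64(0.003327232374631381))
outline (((0.5248970985412598, -0.004134681075811386), (0.06325437128543854, 0.20241978764533997), 85.37045288085938), np.float64(0.0038020623441048884))
```

```bash
python3 - <<'E'
from h import *
for n in("top","scene"):
    z=np.load(n+"0.npz");im,W=z["im"],z["W"]
    x,y,zz=W[...,0],W[...,1],W[...,2]
    g=lambda lo,hi,box:((zz>lo)&(zz<hi)&(x>box[0])&(x<box[1])&(y>box[2])&(y<box[3]))
    for nm,lo,hi,b in [("crate",.022,.045,(.38,.64,-.4,-.08)),("tote",.037,.055,(.36,.7,.06,.4))]:
        m=g(lo,hi,b).astype(np.uint8)
        if nm=="tote":
            nn,l,st,c=cv2.connectedComponentsWithStats(m); m=(l==1+st[1:,4].argmax())
        print(n,nm,rect(m>0,W),np.percentile(W[m>0],[1,99],axis=0).round(4).tolist())
    hsv=cv2.cvtColor(im,cv2.COLOR_BGR2HSV)
    m=(hsv[...,2]<45)&g(-.01,.02,(.39,.65,-.055,.045)); nn,l,st,c=cv2.connectedComponentsWithStats(m.astype(np.uint8))
    cn=(l==1+st[1:,4].argmax()); print(n,"mat",rect(cn,W))
E
```

```text
top crate (((0.5126511454582214, -0.23623943328857422), (0.16602012515068054, 0.24575379490852356), 5.049430847167969), np.float64(0.02891765834635562)) [[0.4226, -0.3618, 0.0223], [0.6009, -0.1117, 0.0363]]
top tote (((0.5281601548194885, 0.23284675180912018), (0.29114988446235657, 0.2912992835044861), 5.785669803619385), np.float64(0.04360265314992153)) [[0.3739, 0.0784, 0.0376], [0.6823, 0.387, 0.05]]
top mat (((0.4914568066596985, -0.03431257605552673), (0.1019437313079834, 0.017042990773916245), 0.039491258561611176), np.float64(0.0033043401109399857))
scene crate (((0.5117782950401306, -0.23924806714057922), (0.1669899970293045, 0.24887831509113312), 4.920567989349365), np.float64(0.028093601840430246)) [[0.423, -0.3631, 0.0222], [0.6028, -0.1116, 0.0341]]
scene tote (((0.526939868927002, 0.23024195432662964), (0.2920709550380707, 0.2903348505496979), 5.723267555236816), np.float64(0.04302548913982227)) [[0.3738, 0.0763, 0.0372], [0.6832, 0.3855, 0.0471]]
scene mat (((0.5198911428451538, -0.004743758589029312), (0.07970084249973297, 0.22281600534915924), 87.38304138183594), np.float64(0.0032951065516567497))
```

Request:
move_arm(rows="0 0 9.5 0 0 0 0.0876;0 0 9.5 0 0 0 0.0876;0 0 9.5 0 0 0 0.0876;0 0 9.5 0 0 0 0.0876;0 0 9.5 0 0 0 0.0876;0 0 9.5 0 0 0 0.0876;0 0 9.7 0 0 0 0.0876;0 0 0 0 0 0 0.0876", squeeze=20)

```text
t: 1.1
eef_pos: [0.267, 0.6196, 0.2111]
ee_rot: [3.141, -0.001, -1.57]
force: [-0.5, -0.8, -0.5]
width: 0.0877
gripper_force: 0.0
```

Request:
move_arm(rows="0 0 0 0.048 -0.029 0 0.0876;0 0 0 0.048 -0.029 0 0.0876;0 0 0 0.048 -0.029 0 0.0876;0 0 0 0.048 -0.029 0 0.0876;0 0 0 0.048 -0.029 0 0.0876;0 0 0 0.048 -0.029 0 0.0876;0 0 0 0.048 -0.029 0 0.0876;0 0 0 0 0 0 0.0876")

```text
t: 2.1
eef_pos: [0.4712, 0.2808, 0.2117]
ee_rot: [3.141, -0.0, -1.571]
force: [-0.4, 0.3, -0.3]
width: 0.0874
gripper_force: 0.0
```

```bash
python3 - <<'E'
from h import *
im,W=cloud("wrist");np.savez("w1.npz",im=im,W=W);cv2.imwrite("pics/w1.png",im)
print(arm.get_state()["eef_pos"])
for b in blobs(W,.055,.09,(.3,.9,.0,.45),50): print("jar",*b)
E
```

```text
[0.47072181 0.28226101 0.21168808]
jar 1774 [159.  15.] [0.5538 0.1432 0.0655] [0.5551 0.1342] 0.025
jar 2635 [125.  75.] [0.5887 0.1915 0.0656] [0.5899 0.1921] 0.0252
jar 2387 [305.  95.] [0.4254 0.2092 0.066 ] [0.4249 0.2099] 0.0253
jar 2306 [166. 167.] [0.5553 0.2743 0.0748] [0.557  0.2765] 0.0253
jar 1841 [230. 213.] [0.4961 0.3245 0.0657] [0.4963 0.3263] 0.0252
```

View pics/w1.png

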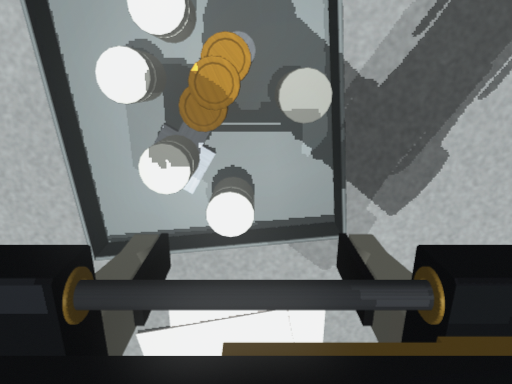

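The wrist view confirms the jars, with the lids in a row at about (226,57), (214,82) and (203,107). I'll pick the first jar at (0.5555, 0.134).

Request:
move_arm(rows="0 0 0 0.05 -0.0285 0.02 0.0876;0 0 0 0.05 -0.0285 0.02 0.0876;0 0 0 0.05 -0.0285 0.02 0.0876;0 0 0 0 0 0 0.0876;0 0 0 0 0 0.04 0.0876;0 0 0 0 0 0.04 0.0876;0 0 0 0 0 0.027 0.0876;0 0 0 0 0 0 0.0876")

```text
t: 3.15
eef_pos: [0.554, 0.1345, 0.043]
ee_rot: [3.138, -0.002, -1.568]
force: [0.7, -0.8, 0.2]
width: 0.0877
gripper_force: 0.0
```

Request:
move_arm(rows="0 0 0 0 0 0 0.04;0 0 0 0 0 0 0.04;0 0 0 0 0 0 0.04;0 0 0 0 0 0 0.04;0 0 0 0 0 -0.05 0.04;0 0 0 0 0 -0.05 0.04")

```text
t: 3.9
eef_pos: [0.5552, 0.1335, 0.1456]
ee_rot: [3.14, -0.001, -1.571]
force: [0.6, 1.1, -0.7]
width: 0.0409
gripper_force: 0.0
```

```bash
python3 - <<'E'
from h import *
im,W=cloud("top")
print(arm.get_state()["width"],arm.get_state()["gripper_force"])
for b in blobs(W,.055,.09,(.3,.9,.0,.45),10): print("jar",*b)
im,W=cloud("wrist");cv2.imwrite("pics/w2.png",im)
for b in blobs(W,.055,.09,(.3,.9,.0,.45),50): print("jar",*b)
E
```

```text
0.04062096635604226 0.0
jar 14 [227. 171.] [0.5619 0.1135 0.0641] [0.5597 0.1149] 0.0141
jar 84 [180. 176.] [0.5463 0.2667 0.0721] [0.5538 0.2726] 0.0232
jar 175 [162. 191.] [0.4957 0.3236 0.0643] [0.4969 0.325 ] 0.0244
jar 187 [197. 213.] [0.4255 0.2085 0.0644] [0.426  0.2085] 0.0247
jar 2875 [260. 185.] [0.5554 0.1319 0.0659] [0.5555 0.1336] 0.0253
jar 1730 [227. 246.] [0.5836 0.1872 0.0653] [0.5901 0.1912] 0.025
jar 120 [406. 242.] [0.4275 0.1858 0.0593] [0.426  0.1889] 0.0134
jar 1623 [257. 327.] [0.5573 0.2645 0.0738] [0.5572 0.2753] 0.025
```

The fingers hadn't closed yet when I lifted, and the jar is undisturbed. I'll retry with a longer closing time.

Request:
move_arm(rows="0 0 0 0 0 0 0.075;0 0 0 0 0 0 0.075;0 0 0 0 0 0 0.075;0 0 0 0 0 0 0.075;0 0 0 0 0 0.05 0.075;0 0 0 0 0 0.05 0.075;0 0 0 0 0 0 0.04;0 0 0 0 0 0 0.04")

```text
t: 5.0
eef_pos: [0.5566, 0.1342, 0.046]
ee_rot: [-3.14, 0.0, -1.57]
force: [0.3, 0.1, 1.2]
width: 0.0607
gripper_force: 0.0
```

Request:
move_arm(rows="0 0 0 0 0 0 0.04;0 0 0 0 0 0 0.04;0 0 0 0 0 0 0.04;0 0 0 0 0 0 0.04")

```text
t: 5.5
eef_pos: [0.5565, 0.1344, 0.0466]
ee_rot: [-3.139, 0.001, -1.57]
force: [-2.7, 0.0, 7.5]
width: 0.0488
gripper_force: 20.1
```

Request:
move_arm(rows="0 0 0 0 0 -0.05 0.04;0 0 0 0 0 -0.05 0.04;0 0 0 0.05 -0.001 0 0.04;0 0 0 0.05 -0.001 0 0.04;0 0 0 0.05 -0.001 0 0.04;0 0 0 0.05 -0.001 0 0.04;0 0 0 0.05 -0.001 0 0.04;0 0 0 0.05 -0.001 0 0.04")

```text
t: 6.5
eef_pos: [0.5616, -0.1677, 0.1456]
ee_rot: [-3.14, 0.0, -1.571]
force: [1.6, -0.4, -0.9]
width: 0.0487
gripper_force: 20.0
```

Request:
move_arm(rows="0 0 0 0.05 -0.001 0 0.04;0 0 0 0.05 0 0 0.04;0 0 0 0.047 0 0 0.04;0 0 0 0 0 0 0.04;0 0 0 0 0 0.04 0.04")

```text
t: 7.12
eef_pos: [0.5649, -0.3145, 0.108]
ee_rot: [-3.134, -0.002, -1.572]
force: [0.6, -0.2, -2.7]
width: 0.049
gripper_force: 20.0
```

Request:
move_arm(rows="0 0 0 0 0 0.03 0.04;0 0 0 0 0 0.022 0.04;0 0 0 0 0 0.007 0.04;0 0 0 0 0 0 0.04;0 0 0 0 0 0 0.04")

```text
t: 7.75
eef_pos: [0.5632, -0.3129, 0.0466]
ee_rot: [-3.14, -0.0, -1.571]
force: [-0.3, -0.6, -0.9]
width: 0.0485
gripper_force: 20.0
```

Request:
move_arm(rows="0 0 0 0 0 0.001 0.04;0 0 0 0 0 0 0.065;0 0 0 0 0 0 0.065;0 0 0 0 0 -0.002 0.065;0 0 0 0 0 -0.05 0.065;0 0 0 0 0 -0.05 0.075;0 0 0 -0.05 -0.003 0 0.075;0 0 0 -0.05 -0.003 0 0.075")

```text
t: 8.75
eef_pos: [0.5687, -0.2125, 0.1475]
ee_rot: [-3.14, 0.0, -1.573]
force: [0.3, 0.8, -1.0]
width: 0.0748
gripper_force: 0.0
```

Request:
move_arm(rows="0 0 0 -0.05 -0.003 0 0.075;0 0 0 -0.05 -0.003 0 0.075;0 0 0 -0.05 -0.003 0 0.075;0 0 0 -0.05 -0.003 0 0.075;0 0 0 -0.05 -0.003 0 0.075;0 0 0 -0.05 -0.003 0 0.075;0 0 0 -0.05 -0.003 0 0.075;0 0 0 -0.05 0 0 0.075")

```text
t: 9.75
eef_pos: [0.5896, 0.1886, 0.1468]
ee_rot: [-3.141, 0.0, -1.571]
force: [0.6, -0.8, 1.2]
width: 0.0746
gripper_force: 0.0
```

```bash
cat > look.py <<'E'
from h import *
import sys
im,W=cloud("wrist" if len(sys.argv)<2 else sys.argv[1])
s=arm.get_state();print(s["t"],s["eef_pos"].round(4))
for b in blobs(W,.055,.09,(.3,.9,-.45,.45),25): print("jar",*b)
E
python3 look.py top; python3 look.py
```

```text
9.8 [0.5901 0.1935 0.1467]
jar 304 [291. 112.] [ 0.763  -0.0948  0.0594] [ 0.7636 -0.0953] 0.0407
jar 52 [208. 162.] [0.5941 0.1764 0.0641] [0.5928 0.1778] 0.0203
jar 190 [358. 171.] [ 0.5626 -0.3125  0.0639] [ 0.5634 -0.3125] 0.0252
jar 122 [175. 172.] [0.5584 0.2828 0.0743] [0.5579 0.277 ] 0.0247
jar 188 [162. 191.] [0.4966 0.325  0.0639] [0.4978 0.3259] 0.0255
jar 191 [197. 213.] [0.4256 0.2081 0.0642] [0.4264 0.2083] 0.0248
9.85 [0.5898 0.1911 0.1465]
jar 3001 [255. 187.] [0.5904 0.19   0.0659] [0.5903 0.1916] 0.025
jar 3165 [456. 208.] [0.4279 0.2075 0.0655] [0.4259 0.2101] 0.0257
jar 1318 [292. 267.] [0.5591 0.2587 0.0711] [0.5579 0.2706] 0.0243
jar 38 [293. 311.] [0.5572 0.2993 0.0761] [0.5569 0.2988] 0.0092
jar 710 [342. 329.] [0.5104 0.3265 0.0655] [0.5049 0.325 ] 0.0198
```

Request:
move_arm(rows="0 0 0 0 0 0.05 0.075;0 0 0 0 0 0.05 0.075;0 0 0 0 0 0 0.04;0 0 0 0 0 0 0.04;0 0 0 0 0 0 0.04;0 0 0 0 0 0 0.04;0 0 0 0 0 0 0.04;0 0 0 0 0 -0.02 0.04")

```text
t: 10.85
eef_pos: [0.589, 0.1866, 0.0668]
ee_rot: [3.141, -0.0, -1.571]
force: [0.2, -0.4, 0.9]
width: 0.0421
gripper_force: 0.0
```

Request:
move_arm(rows="0 0 0 0 0 -0.04 0.04;0 0 0 0 0 -0.04 0.04;0 0 0 0.051 0.0116 0 0.04;0 0 0 0.051 0.0116 0 0.04;0 0 0 0.051 0.0116 0 0.04;0 0 0 0.051 0.0116 0 0.04;0 0 0 0.051 0.0116 0 0.04;0 0 0 0.051 0.0116 0 0.04")

```text
t: 11.85
eef_pos: [0.5198, -0.1207, 0.1479]
ee_rot: [-3.139, 0.0, -1.571]
force: [0.3, 0.0, 1.1]
width: 0.04
gripper_force: 0.0
```

Request:
move_arm(rows="0 0 0 0.051 0.0116 0 0.04;0 0 0 0.051 0.0116 0 0.04;0 0 0 0.051 0.0116 0 0.04;0 0 0 0.053 0.0116 0 0.04;0 0 0 0 0 0 0.04")

```text
t: 12.48
eef_pos: [0.4725, -0.3283, 0.1473]
ee_rot: [-3.141, -0.001, -1.575]
force: [0.1, -0.4, -0.4]
width: 0.0402
gripper_force: 0.0
```

The grasp missed, so I'll look at what happened to the jar.

```bash
python3 look.py top; python3 - <<'E'
from h import *
im,W=cloud("top");im2,_=cloud("scene")
a=cv2.resize(im[120:240,130:260],(520,480));b=cv2.resize(im2[180:330,250:410],(0,0),fx=1.7,fy=1.7)
cv2.imwrite("pics/c3.png",np.hstack([a,cv2.resize(b,(280,480))]))
E
```

```text
12.525 [ 0.4729 -0.3268  0.1472]
jar 314 [291. 112.] [ 0.7631 -0.0946  0.0594] [ 0.7631 -0.0959] 0.0411
jar 183 [204. 163.] [0.5883 0.1902 0.0643] [0.5887 0.19  ] 0.0253
jar 201 [178. 172.] [0.5564 0.2742 0.0736] [0.558  0.2762] 0.0253
jar 189 [162. 191.] [0.4967 0.3248 0.0643] [0.4969 0.3259] 0.0257
jar 188 [197. 213.] [0.4257 0.2086 0.0639] [0.4258 0.2091] 0.0251
```

View pics/c3.png

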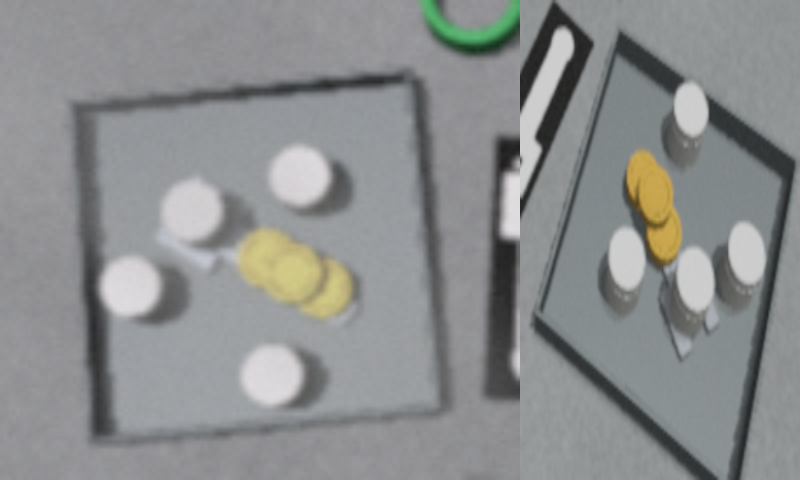

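The jar is still upright at (0.589, 0.190) and the top view is unchanged. I'll retry with more grip, and check the hold before each lift.

Request:
move_arm(rows="0 0 0 -0.051 -0.0116 0 0.075;0 0 0 -0.051 -0.0116 0 0.075;0 0 0 -0.051 -0.0116 0 0.075;0 0 0 -0.051 -0.0116 0 0.075;0 0 0 -0.051 -0.0116 0 0.075;0 0 0 -0.051 -0.0116 0 0.075;0 0 0 -0.051 -0.0116 0 0.075;0 0 0 -0.051 -0.0116 0 0.075", squeeze=30)

```text
t: 13.62
eef_pos: [0.5661, 0.0862, 0.1474]
ee_rot: [-3.14, 0.001, -1.568]
force: [1.1, -0.7, 0.2]
width: 0.0751
gripper_force: 0.0
```

Request:
move_arm(rows="0 0 0 -0.051 -0.0116 0 0.075;0 0 0 -0.053 -0.0116 0 0.075;0 0 0 0 0 0.05 0.075;0 0 0 0 0 0.03 0.075;0 0 0 0 0 0.025 0.075;0 0 0 0 0 0 0.075;0 0 0 0 0 0 0.04;0 0 0 0 0 0 0.04")

```text
t: 14.62
eef_pos: [0.5902, 0.1876, 0.0432]
ee_rot: [-3.139, 0.001, -1.57]
force: [0.3, -0.8, -0.1]
width: 0.0606
gripper_force: 0.0
```

Request:
move_arm(rows="0 0 0 0 0 0 0.04;0 0 0 0 0 0 0.04;0 0 0 0 0 0 0.04;0 0 0 0 0 0 0.04;0 0 0 0 0 0 0.04")

```text
t: 15.25
eef_pos: [0.5897, 0.1869, 0.0426]
ee_rot: [-3.141, 0.0, -1.571]
force: [-2.8, 0.3, 6.1]
width: 0.0489
gripper_force: 30.1
```

Request:
move_arm(rows="0 0 0 0 0 -0.025 0.04;0 0 0 0 0 -0.04 0.04;0 0 0 0 0 -0.04 0.04;0 0 0 0.051 0.0115 0 0.04;0 0 0 0.051 0.0115 0 0.04;0 0 0 0.051 0.0115 0 0.04;0 0 0 0.051 0.0115 0 0.04;0 0 0 0.051 0.0115 0 0.04")

```text
t: 16.25
eef_pos: [0.5315, -0.0698, 0.1469]
ee_rot: [-3.141, 0.0, -1.571]
force: [0.9, -0.3, 0.2]
width: 0.0488
gripper_force: 30.0
```

Request:
move_arm(rows="0 0 0 0.051 0.0115 0 0.04;0 0 0 0.051 0.0115 0 0.04;0 0 0 0.051 0.0115 0 0.04;0 0 0 0.051 0.0115 0 0.04;0 0 0 0.051 0.0115 0 0.04;0 0 0 0 0 0 0.04;0 0 0 0 0 0.04 0.04;0 0 0 0 0 0 0.04")

```text
t: 17.25
eef_pos: [0.4722, -0.322, 0.1042]
ee_rot: [3.136, 0.002, -1.572]
force: [0.5, 1.1, -1.0]
width: 0.0492
gripper_force: 30.0
```

Request:
move_arm(rows="0 0 0 0 0 0.03 0.04;0 0 0 0 0 0.025 0.04;0 0 0 0 0 0.006 0.04;0 0 0 0 0 0 0.04;0 0 0 0 0 0 0.065;0 0 0 0 0 0 0.065;0 0 0 0 0 0 0.065;0 0 0 0 0 -0.005 0.065")

```text
t: 18.25
eef_pos: [0.4743, -0.3231, 0.0508]
ee_rot: [3.141, 0.0, -1.571]
force: [-0.3, -0.7, 0.3]
width: 0.0653
gripper_force: 0.0
```

Request:
move_arm(rows="0 0 0 0 0 -0.05 0.075;0 0 0 0 0 -0.05 0.075;0 0 0 -0.05 -0.007 0 0.075;0 0 0 -0.05 -0.007 0 0.075;0 0 0 -0.05 -0.007 0 0.075;0 0 0 -0.05 -0.007 0 0.075;0 0 0 -0.05 -0.007 0 0.075;0 0 0 -0.05 -0.007 0 0.075")

```text
t: 19.25
eef_pos: [0.5167, -0.0215, 0.1513]
ee_rot: [-3.141, 0.0, -1.571]
force: [1.4, -0.2, 0.8]
width: 0.075
gripper_force: 0.0
```

Request:
move_arm(rows="0 0 0 -0.05 -0.007 0 0.075;0 0 0 -0.05 -0.007 0 0.075;0 0 0 -0.05 -0.007 0 0.075;0 0 0 -0.05 -0.007 0 0.075;0 0 0 -0.05 -0.007 0 0.075;0 0 0 -0.049 -0.007 0 0.075;0 0 0 0 0 0 0.075")

```text
t: 20.12
eef_pos: [0.5588, 0.2789, 0.1504]
ee_rot: [-3.141, -0.0, -1.568]
force: [-0.6, -1.2, -1.2]
width: 0.0748
gripper_force: 0.0
```

```bash
python3 look.py top; python3 look.py
```

```text
20.175 [0.5584 0.2772 0.1504]
jar 316 [291. 112.] [ 0.7632 -0.0943  0.0593] [ 0.7633 -0.0961] 0.0407
jar 188 [359. 171.] [ 0.5627 -0.3128  0.0639] [ 0.5628 -0.3132] 0.0255
jar 145 [179. 172.] [0.5583 0.2687 0.0731] [0.558  0.2746] 0.0247
jar 193 [361. 198.] [ 0.4749 -0.3186  0.064 ] [ 0.4749 -0.3199] 0.0253
jar 39 [162. 196.] [0.4793 0.3241 0.0643] [0.4815 0.3242] 0.0184
jar 190 [197. 213.] [0.4256 0.2082 0.0643] [0.4251 0.209 ] 0.0251
20.225 [0.5582 0.2761 0.1505]
jar 3863 [431. 102.] [0.4273 0.2089 0.0657] [0.4253 0.2097] 0.0254
jar 3275 [257. 189.] [0.5574 0.2738 0.0752] [0.5574 0.2761] 0.0251
jar 1703 [319. 238.] [0.5039 0.3199 0.0653] [0.497  0.3259] 0.025
```

Request:
move_arm(rows="0 0 0 0 0 0.05 0.075;0 0 0 0 0 0.03 0.075;0 0 0 0 0 0.0175 0.075;0 0 0 0 0 0 0.04;0 0 0 0 0 0 0.04;0 0 0 0 0 0 0.04;0 0 0 0 0 0 0.04;0 0 0 0 0 0 0.04")

```text
t: 21.22
eef_pos: [0.5589, 0.2763, 0.0545]
ee_rot: [-3.14, 0.001, -1.57]
force: [-3.4, 0.8, 6.5]
width: 0.0488
gripper_force: 30.1
```

Request:
move_arm(rows="0 0 0 0 0 0 0.04;0 0 0 0 0 0 0.04")

```text
t: 21.48
eef_pos: [0.5589, 0.2763, 0.0544]
ee_rot: [-3.14, 0.001, -1.57]
force: [-2.7, -0.2, 5.6]
width: 0.0489
gripper_force: 30.1
```

Request:
move_arm(rows="0 0 0 0 0 -0.02 0.04;0 0 0 0 0 -0.04 0.04;0 0 0 0 0 -0.04 0.04;0 0 0 0.051 0 0 0.04;0 0 0 0.051 0 0 0.04;0 0 0 0.051 0 0 0.04;0 0 0 0.051 0 0 0.04;0 0 0 0.051 0 0 0.04")

```text
t: 22.48
eef_pos: [0.5584, 0.0194, 0.1535]
ee_rot: [-3.141, 0.0, -1.571]
force: [1.8, -0.2, -1.6]
width: 0.0487
gripper_force: 30.0
```

Request:
move_arm(rows="0 0 0 0.051 0 0 0.04;0 0 0 0.051 0 0 0.04;0 0 0 0.051 0 0 0.04;0 0 0 0.051 0 0 0.04;0 0 0 0.051 0 0 0.04;0 0 0 0 0 0 0.04;0 0 0 0 0 0.04 0.04;0 0 0 0 0 0 0.04")

```text
t: 23.48
eef_pos: [0.5561, -0.2333, 0.1106]
ee_rot: [3.136, 0.001, -1.571]
force: [0.5, 0.7, -1.2]
width: 0.0488
gripper_force: 30.0
```

Request:
move_arm(rows="0 0 0 0 0 0.035 0.04;0 0 0 0 0 0.028 0.04;0 0 0 0 0 0.006 0.04;0 0 0 0 0 0 0.04;0 0 0 0 0 0 0.065;0 0 0 0 0 0 0.065;0 0 0 0 0 0 0.065;0 0 0 0 0 -0.005 0.065")

```text
t: 24.48
eef_pos: [0.5583, -0.2341, 0.0492]
ee_rot: [3.141, 0.0, -1.571]
force: [-0.3, -0.2, 0.0]
width: 0.0646
gripper_force: 0.0
```

Request:
move_arm(rows="0 0 0 0 0 -0.05 0.075;0 0 0 0 0 -0.05 0.075;0 0 0 -0.051 0.0055 0 0.075;0 0 0 -0.051 0.0055 0 0.075;0 0 0 -0.051 0.0055 0 0.075;0 0 0 -0.051 0.0055 0 0.075;0 0 0 -0.051 0.0055 0 0.075;0 0 0 -0.051 0.0055 0 0.075")

```text
t: 25.48
eef_pos: [0.5253, 0.0735, 0.1498]
ee_rot: [-3.141, 0.0, -1.571]
force: [0.9, -0.5, 0.1]
width: 0.0752
gripper_force: 0.0
```

Request:
move_arm(rows="0 0 0 -0.051 0.0055 0 0.075;0 0 0 -0.051 0.0055 0 0.075;0 0 0 -0.051 0.0055 0 0.075;0 0 0 -0.051 0.0055 0 0.075;0 0 0 -0.05 0.0055 0 0.075;0 0 0 0 0 0 0.075")

```text
t: 26.22
eef_pos: [0.4977, 0.329, 0.1492]
ee_rot: [-3.141, 0.0, -1.568]
force: [-0.7, -0.4, -0.9]
width: 0.0749
gripper_force: 0.0
```

```bash
python3 look.py top; python3 look.py
```

```text
26.275 [0.4976 0.3273 0.1491]
jar 311 [291. 112.] [ 0.7633 -0.0953  0.0593] [ 0.7629 -0.0944] 0.0405
jar 188 [359. 171.] [ 0.5627 -0.3127  0.0639] [ 0.5631 -0.3128] 0.0254
jar 187 [334. 173.] [ 0.5588 -0.233   0.0641] [ 0.5595 -0.233 ] 0.0256
jar 185 [162. 191.] [0.4964 0.3243 0.0645] [0.4975 0.3246] 0.0256
jar 192 [361. 198.] [ 0.4749 -0.3187  0.064 ] [ 0.4757 -0.3194] 0.0253
jar 189 [197. 213.] [0.4256 0.2084 0.0646] [0.4259 0.2084] 0.025
26.325 [0.4977 0.3262 0.1491]
jar 4165 [358.  32.] [0.4262 0.2111 0.0658] [0.4252 0.21  ] 0.0251
jar 2956 [256. 187.] [0.4967 0.3247 0.0659] [0.4965 0.3264] 0.0251
```

Jar D sits right under the gripper.

Request:
move_arm(rows="0 0 0 0 0 0.05 0.075;0 0 0 0 0 0.03 0.075;0 0 0 0 0 0.026 0.075;0 0 0 0 0 0 0.04;0 0 0 0 0 0 0.04;0 0 0 0 0 0 0.04;0 0 0 0 0 0 0.04;0 0 0 0 0 0 0.04")

```text
t: 27.32
eef_pos: [0.4985, 0.3264, 0.0445]
ee_rot: [-3.14, 0.001, -1.57]
force: [-2.5, 0.2, 6.7]
width: 0.0487
gripper_force: 30.1
```

Request:
move_arm(rows="0 0 0 0 0 0 0.04;0 0 0 0 0 0 0.04")

```text
t: 27.58
eef_pos: [0.4986, 0.3265, 0.0445]
ee_rot: [-3.14, 0.001, -1.57]
force: [-1.8, -0.4, 7.1]
width: 0.0487
gripper_force: 30.1
```

Request:
move_arm(rows="0 0 0 0 0 -0.02 0.04;0 0 0 0 0 -0.04 0.04;0 0 0 0 0 -0.046 0.04;0 0 0 0.048 -0.0052 0 0.04;0 0 0 0.048 -0.0052 0 0.04;0 0 0 0.048 -0.0052 0 0.04;0 0 0 0.048 -0.0052 0 0.04;0 0 0 0.048 -0.0052 0 0.04")

```text
t: 28.58
eef_pos: [0.524, 0.0845, 0.1496]
ee_rot: [-3.141, 0.0, -1.571]
force: [1.0, 0.0, 0.1]
width: 0.0486
gripper_force: 30.0
```

Request:
move_arm(rows="0 0 0 0.048 -0.0052 0 0.04;0 0 0 0.048 -0.0052 0 0.04;0 0 0 0.048 -0.0052 0 0.04;0 0 0 0.048 -0.0052 0 0.04;0 0 0 0.048 -0.0052 0 0.04;0 0 0 0 0 0 0.04;0 0 0 0 0 0.04 0.04;0 0 0 0 0 0 0.04")

```text
t: 29.58
eef_pos: [0.5476, -0.1536, 0.1069]
ee_rot: [3.136, 0.0, -1.571]
force: [-0.1, 0.3, -0.6]
width: 0.0488
gripper_force: 30.0
```

Request:
move_arm(rows="0 0 0 0 0 0.03 0.04;0 0 0 0 0 0.03 0.04;0 0 0 0 0 0.006 0.04;0 0 0 0 0 0 0.04;0 0 0 0 0 0 0.065;0 0 0 0 0 0 0.065;0 0 0 0 0 0 0.065;0 0 0 0 0 -0.005 0.065")

```text
t: 30.58
eef_pos: [0.5497, -0.1542, 0.0481]
ee_rot: [3.141, -0.0, -1.571]
force: [-0.3, -0.0, -0.5]
width: 0.065
gripper_force: 0.0
```

Request:
move_arm(rows="0 0 0 0 0 -0.05 0.075;0 0 0 0 0 -0.05 0.075;0 0 0 -0.06 0.0205 0 0.075;0 0 0 -0.06 0.0205 0 0.075;0 0 0 -0.06 0.0205 0 0.075;0 0 0 -0.06 0.0205 0 0.075;0 0 0 -0.06 0.0205 0 0.075;0 0 0 -0.0635e0 0.0205 0 0.075")

```text
refused, shift out of range in row 8
```

Request:
move_arm(rows="0 0 -10 0 0 0 0.075;0 0 -10 0 0 0 0.075;0 0 -10 0 0 0 0.075;0 0 -10 0 0 0 0.075;0 0 -10 0 0 0 0.075;0 0 -10 0 0 0 0.075;0 0 -10 0 0 0 0.075;0 0 -10 0 0 0 0.075")

```text
t: 31.58
eef_pos: [0.5501, -0.1542, 0.0485]
ee_rot: [3.142, -0.0, -0.169]
force: [-0.7, 0.1, 0.3]
width: 0.075
gripper_force: 0.0
```

```bash
python3 look.py top; python3 look.py
```

```text
31.625 [ 0.5501 -0.1542  0.0485]
jar 310 [291. 112.] [ 0.7629 -0.0949  0.0595] [ 0.7637 -0.0959] 0.0409
jar 186 [359. 172.] [ 0.5624 -0.3127  0.064 ] [ 0.5627 -0.3142] 0.0258
jar 193 [361. 198.] [ 0.4751 -0.3188  0.0635] [ 0.4758 -0.32  ] 0.0256
jar 189 [203. 215.] [0.4176 0.1913 0.0645] [0.4177 0.1918] 0.0249
31.675 [ 0.5501 -0.1542  0.0485]
jar 7306 [407. 208.] [ 0.5628 -0.2325  0.0654] [ 0.559  -0.2343] 0.0255
jar 61 [510. 188.] [ 0.5612 -0.2895  0.0561] [ 0.5602 -0.2903] 0.0081
jar 6034 [255. 245.] [ 0.5549 -0.1546  0.0656] [ 0.5498 -0.1538] 0.0251
jar 1215 [164. 251.] [ 0.5656 -0.1122  0.079 ] [ 0.5598 -0.1082] 0.0132
jar 1217 [343. 251.] [ 0.5521 -0.1962  0.0789] [ 0.545  -0.1981] 0.0133
```

One call was refused, so the turn happened low beside the jars. Neighbouring jar c stayed within about 1 mm. The last tote jar has been knocked to (0.4177, 0.1918). I'll raise the arm and go to it.

Request:
move_arm(rows="0 0 0 0 0 -0.05 0.075;0 0 0 0 0 -0.05 0.075;0 0 -9.7 0 0 0 0.075;0 0 0 -0.033 -0.06 0 0.075;0 0 0 -0.033 -0.06 0 0.075;0 0 0 -0.033 -0.06 0 0.075;0 0 0 -0.033 -0.06 0 0.075;0 0 0 0 -0.06 0 0.075")

```text
t: 32.67
eef_pos: [0.4292, 0.1267, 0.1491]
ee_rot: [-3.14, -0.001, -0.01]
force: [1.6, -0.2, -0.1]
width: 0.075
gripper_force: 0.0
```

```bash
python3 look.py
```

```text
32.725 [0.4315 0.1327 0.1495]
jar 2869 [177. 206.] [0.4197 0.1908 0.0658] [0.4177 0.1917] 0.0253
```

Request:
move_arm(rows="0 0 0 -0.007 -0.029 0 0.075;0 0 0 -0.007 -0.029 0 0.075;0 0 0 0 0 0.04 0.075;0 0 0 0 0 0 0.075;0 0 0 0 0 0 0.075")

```text
t: 33.35
eef_pos: [0.4179, 0.1836, 0.1091]
ee_rot: [3.141, -0.001, -0.007]
force: [1.0, 0.1, -0.5]
width: 0.0751
gripper_force: 0.0
```

Request:
move_arm(rows="0 0 0 0 -0.008 0.02 0.075;0 0 0 0 0 0.03 0.075;0 0 0 0 0 0.016 0.075;0 0 0 0 0 0 0.04;0 0 0 0 0 0 0.04;0 0 0 0 0 0 0.04;0 0 0 0 0 0 0.04;0 0 0 0 0 0 0.04")

```text
t: 34.35
eef_pos: [0.4181, 0.192, 0.0432]
ee_rot: [-3.141, -0.002, -0.005]
force: [-0.3, -0.7, 8.5]
width: 0.0488
gripper_force: 30.0
```

Request:
move_arm(rows="0 0 0 0 0 0 0.04;0 0 0 0 0 0 0.04")

```text
t: 34.6
eef_pos: [0.4181, 0.192, 0.0432]
ee_rot: [-3.141, -0.001, -0.005]
force: [-0.2, -1.1, 8.0]
width: 0.0492
gripper_force: 30.0
```

Request:
move_arm(rows="0 0 0 0 0 -0.02 0.04;0 0 0 0 0 -0.04 0.04;0 0 0 0.02 0 -0.046 0.04;0 0 0 0.02 0.04 0 0.04;0 0 0 0.002 0.05 0 0.04;0 0 0 0 0.05 0 0.04;0 0 0 0 0.05 0 0.04;0 0 0 0 0 0 0.04")

```text
t: 35.6
eef_pos: [0.4576, -0.0012, 0.1482]
ee_rot: [-3.142, 0.0, -0.009]
force: [0.2, 0.5, -0.3]
width: 0.0488
gripper_force: 30.0
```

Request:
move_arm(rows="0 0 0 0 0.05 0 0.04;0 0 0 0 0.05 0 0.04;0 0 0 0 0.05 0 0.04;0 0 0 0 0 0 0.04;0 0 0 0 0 0 0.04")

```text
t: 36.22
eef_pos: [0.4576, -0.1482, 0.1481]
ee_rot: [-3.141, 0.0, -0.006]
force: [0.2, -0.9, -0.8]
width: 0.049
gripper_force: 30.0
```

Request:
move_arm(rows="0 0 0 0.003 0.0135 0 0.04;0 0 0 0 0 0.05 0.04;0 0 0 0 0 0.03 0.04;0 0 0 0 0 0.019 0.04;0 0 0 0 0 0.005 0.04;0 0 0 0 0 0 0.04;0 0 0 0 0 0 0.065;0 0 0 0 0 0 0.065")

```text
t: 37.22
eef_pos: [0.4611, -0.162, 0.0449]
ee_rot: [-3.142, -0.002, -0.005]
force: [1.1, -0.4, -0.0]
width: 0.0624
gripper_force: 0.0
```

Request:
move_arm(rows="0 0 0 0 0 0 0.065;0 0 0 0 0 -0.01 0.065;0 0 0 0 0 -0.05 0.065;0 0 0 0 0 -0.05 0.065;0 0 0 0.01 -0.05 0 0.065;0 0 0 0.01 -0.05 0 0.065;0 0 0 0.01 -0.05 0 0.065;0 0 0 0.01 -0.05 0 0.065")

```text
t: 38.22
eef_pos: [0.5018, 0.0393, 0.1553]
ee_rot: [-3.141, -0.001, -0.005]
force: [0.8, -0.3, -0.0]
width: 0.065
gripper_force: 0.0
```

Request:
move_arm(rows="0 0 -9.8 0 0 0 0.065;0 0 -9.8 0 0 0 0.065;0 0 -9.8 0 0 0 0.065;0 0 -9.8 0 0 0 0.065;0 0 -9.8 0 0 0 0.065;0 0 -9.8 0 0 0 0.065;0 0 0 0 0 0 0.065")

```text
t: 39.1
eef_pos: [0.5016, 0.0376, 0.1549]
ee_rot: [3.141, -0.001, 1.02]
force: [0.1, -0.7, -0.2]
width: 0.065
gripper_force: 0.0
```

```bash
python3 look.py top; python3 - <<'E'
from h import *
im,W=cloud("top");np.savez("top4.npz",im=im,W=W)
hsv=cv2.cvtColor(im,cv2.COLOR_BGR2HSV)
x,y,z=W[...,0],W[...,1],W[...,2]
b=(x>.4)&(x<.66)&(y>.1)&(y<.37)
for lo,hi in[(.042,.052),(.027,.036),(.011,.021)]:
    for q in blobs(W,lo,hi,(.4,.66,.1,.37),15): print(lo,*q)
E
```

```text
39.15 [0.5016 0.0377 0.1547]
jar 308 [291. 112.] [ 0.764  -0.0948  0.0592] [ 0.7634 -0.0949] 0.04
jar 189 [358. 171.] [ 0.5628 -0.3125  0.0639] [ 0.5629 -0.3132] 0.0262
jar 187 [334. 173.] [ 0.5587 -0.2331  0.064 ] [ 0.5589 -0.234 ] 0.025
jar 182 [309. 175.] [ 0.5495 -0.1526  0.0638] [ 0.5499 -0.1535] 0.0251
jar 191 [361. 198.] [ 0.4749 -0.3187  0.0643] [ 0.4744 -0.319 ] 0.0254
jar 190 [312. 202.] [ 0.4613 -0.161   0.064 ] [ 0.4615 -0.1612] 0.025
```

All five jars stand in the crate. Next I'll look at the lids from close by.

Request:
move_arm(rows="0 0 0 0.0472 -0.025 -0.01 0.065;0 0 0 0.0472 -0.025 -0.01 0.065;0 0 0 0.0472 -0.025 -0.01 0.065;0 0 0 0 0 0 0.065;0 0 0 0 0 0 0.065")

```text
t: 39.83
eef_pos: [0.5112, 0.1975, 0.1839]
ee_rot: [-3.141, 0.001, 1.02]
force: [0.0, -0.1, -0.6]
width: 0.0651
gripper_force: 0.0
```

```bash
cat > lids.py <<'E'
from h import *
import sys
im,W=cloud("wrist");np.savez("w5.npz",im=im,W=W);cv2.imwrite(sys.argv[1],im)
s=arm.get_state();print(s["eef_pos"].round(4),s["ee_rot"])
for lo,hi in[(.043,.053),(.0265,.036),(.0115,.022)]:
    for q in blobs(W,lo,hi,(.4,.66,.1,.37),150): print(lo,*q)
E
python3 lids.py pics/w5.png
```

```text
[0.5112 0.1969 0.1839] [-3.14120094e+00  8.23213087e-04  1.01919738e+00]
0.043 636 [83. 56.] [0.4423 0.3658 0.0457] [0.4472 0.366 ] 0.0473
0.043 2055 [252. 176.] [0.5114 0.1986 0.0472] [0.5109 0.1981] 0.025
0.043 161 [420. 188.] [0.6436 0.102  0.0452] [0.64   0.1024] 0.0198
0.0265 408 [99. 53.] [0.4508 0.3651 0.0313] [0.4503 0.365 ] 0.0504
0.0265 1406 [252. 138.] [0.5287 0.2273 0.0312] [0.5252 0.2215] 0.0249
0.0265 199 [409. 186.] [0.6388 0.1024 0.0313] [0.6382 0.1027] 0.0215
0.0265 819 [257. 205.] [0.4965 0.1656 0.0313] [0.5005 0.1751] 0.0249
0.0115 395 [106.  54.] [0.4508 0.3651 0.0169] [0.4514 0.3652] 0.0506
0.0115 3570 [249.  82.] [0.5529 0.2729 0.0161] [0.5543 0.2752] 0.0454
0.0115 193 [403. 182.] [0.6389 0.1024 0.0168] [0.638  0.1021] 0.0221
```

View pics/w5.png

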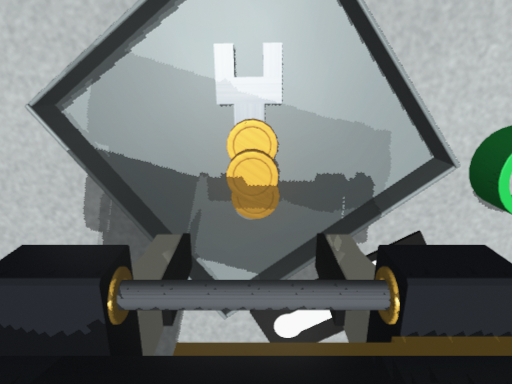

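The wrist view shows lid3 on top at (252,176), the other two at (252,138) and (257,205), and the spanner's jaw at the top at about (250,45). The tool is lined up with the shank, so I'll take the top lid first.

Request:
move_arm(rows="0 0 0 0 0 0.05 0.065;0 0 0 0 0 0.05 0.065;0 0 0 0 0 0.03 0.065;0 0 0 0.001 0 0.02 0.065;0 0 0 0 0 0 0.065;0 0 0 0 0 0 0.04;0 0 0 0 0 0 0.04;0 0 0 0 0 0 0.04", squeeze=15)

```text
t: 40.88
eef_pos: [0.5125, 0.1987, 0.035]
ee_rot: [3.141, -0.001, 1.021]
force: [-0.4, -0.9, 0.9]
width: 0.0426
gripper_force: 0.0
```

Request:
move_arm(rows="0 0 0 0 0 0 0.04;0 0 0 0 0 0 0.04;0 0 0 0 0 0 0.04;0 0 0 0 0 0 0.04")

```text
t: 41.38
eef_pos: [0.5121, 0.1984, 0.0341]
ee_rot: [-3.142, 0.0, 1.021]
force: [-0.3, -1.2, 0.4]
width: 0.0404
gripper_force: 0.0
```

```bash
python3 lids.py pics/w6.png
```

```text
[0.5121 0.1985 0.0341] [-3.14157789e+00  2.80492195e-05  1.02086544e+00]
0.043 5297 [252. 245.] [0.514  0.2008 0.0471] [0.5128 0.1974] 0.0265
0.0265 4384 [250. 182.] [0.5287 0.2273 0.0313] [0.5253 0.2215] 0.025
0.0265 319 [500. 272.] [0.6269 0.1013 0.0306] [0.6269 0.1011] 0.0101
0.0115 321 [9. 9.] [0.4693 0.367  0.0158] [0.4681 0.3668] 0.0097
0.0115 11303 [244.  81.] [0.5534 0.2736 0.0161] [0.5542 0.2753] 0.0457
0.0115 572 [492. 256.] [0.6317 0.1018 0.0168] [0.6324 0.1023] 0.0157
```

View pics/w6.png

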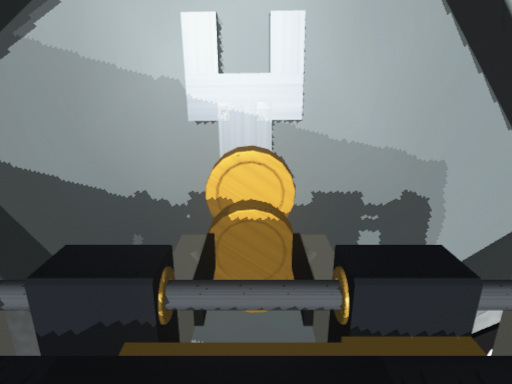

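```bash
python3 - <<'E'
from h import *
print(arm.finger_overhang, arm.camera_model("wrist")["mount"])
W=np.load("w5.npz")["W"]
for v in (236,245,255,265,275): print(v,[ (u,W[v,u].round(3).tolist()) for u in (190,203,215,252,290,305,318)])
E
```

```text
0.008 [[-2.21727598e-04 -9.53287718e-01 -3.02063697e-01  8.42225711e-02]
 [ 9.99999220e-01  1.59820662e-04 -1.23842257e-03  1.02979856e-03]
 [ 1.22884905e-03 -3.02063736e-01  9.53286940e-01 -1.74065552e-01]
 [ 0.00000000e+00  0.00000000e+00  0.00000000e+00  1.00000000e+00]]
236 [(190, [0.493, 0.225, 0.056]), (203, [0.498, 0.222, 0.055]), (215, [0.5, 0.216, 0.048]), (252, [0.516, 0.205, 0.046]), (290, [0.534, 0.196, 0.048]), (305, [0.541, 0.196, 0.057]), (318, [0.547, 0.193, 0.058])]
245 [(190, [0.494, 0.224, 0.066]), (203, [0.499, 0.221, 0.066]), (215, [0.498, 0.212, 0.049]), (252, [0.514, 0.201, 0.046]), (290, [0.531, 0.191, 0.048]), (305, [0.54, 0.196, 0.066]), (318, [0.545, 0.194, 0.067])]
255 [(190, [0.496, 0.224, 0.077]), (203, [0.5, 0.22, 0.073]), (215, [0.495, 0.208, 0.051]), (252, [0.511, 0.196, 0.047]), (290, [0.528, 0.186, 0.048]), (305, [0.539, 0.196, 0.074]), (318, [0.544, 0.195, 0.077])]
265 [(190, [0.498, 0.223, 0.085]), (203, [0.501, 0.219, 0.082]), (215, [0.493, 0.204, 0.052]), (252, [0.508, 0.191, 0.046]), (290, [0.525, 0.18, 0.047]), (305, [0.538, 0.196, 0.082]), (318, [0.543, 0.196, 0.086])]
275 [(190, [0.498, 0.222, 0.092]), (203, [0.502, 0.218, 0.09]), (215, [0.488, 0.197, 0.048]), (252, [0.504, 0.185, 0.046]), (290, [0.519, 0.166, 0.031]), (305, [0.537, 0.197, 0.09]), (318, [0.541, 0.196, 0.093])]
```

```bash
python3 - <<'E'
from h import *
W=np.load("w5.npz")["W"]; s=arm.get_state()
M=R.from_euler('xyz',s["ee_rot"]).as_matrix(); T=(W-s["eef_pos"])@M
for u in (182,190,200,206,210,300,310): print(u,[(v,*(T[v,u]*1000).round().astype(int).tolist()) for v in range(222,300,6)])
E
```

```text
182 [(222, -1, -45, 28), (228, -5, -45, 27), (234, -10, -46, 29), (240, 13, -33, -27), (246, 13, -32, -34), (252, 13, -31, -40), (258, 13, -30, -44), (264, 13, -29, -50), (270, 12, -28, -54), (276, 13, -27, -59), (282, 34, -18, -96), (288, 33, -18, -97), (294, 33, -17, -99)]
190 [(222, -1, -40, 28), (228, -5, -41, 28), (234, 13, -31, -19), (240, 13, -29, -27), (246, 13, -28, -33), (252, 13, -27, -39), (258, 13, -26, -45), (264, 13, -25, -50), (270, 13, -25, -54), (276, 13, -24, -59), (282, 34, -16, -96), (288, 34, -16, -98), (294, 32, -16, -99)]
200 [(222, 0, -34, 27), (228, -5, -34, 28), (234, 13, -26, -19), (240, 13, -25, -27), (246, 13, -24, -33), (252, 10, -24, -34), (258, 11, -23, -41), (264, 11, -22, -47), (270, 12, -21, -53), (276, 12, -20, -57), (282, 34, -13, -96), (288, 33, -13, -97), (294, 32, -13, -99)]
206 [(222, -1, -30, 29), (228, -5, -30, 28), (234, -10, -30, 29), (240, 11, -22, -23), (246, 11, -21, -30), (252, 11, -21, -36), (258, 11, -20, -42), (264, 12, -19, -47), (270, 10, -19, -50), (276, 7, -19, -49), (282, 34, -12, -95), (288, 33, -12, -97), (294, 32, -11, -98)
[... 210 characters left out ...]
 (282, 33, -11, -95), (288, 33, -10, -98), (294, 33, -10, -100)]
300 [(222, -1, 31, 28), (228, -5, 31, 28), (234, -9, 31, 27), (240, 12, 24, -24), (246, 11, 23, -30), (252, 11, 22, -36), (258, 11, 22, -41), (264, 10, 21, -45), (270, 8, 21, -46), (276, 5, 21, -46), (282, 33, 14, -95), (288, 33, 13, -98), (294, 33, 13, -99)]
310 [(222, -9223372036854775808, -9223372036854775808, -9223372036854775808), (228, -5, 38, 28), (234, 13, 29, -19), (240, 13, 28, -27), (246, 13, 27, -34), (252, 11, 27, -36), (258, 9, 27, -37), (264, 12, 25, -49), (270, 12, 24, -53), (276, 12, 24, -57), (282, 34, 16, -96), (288, 33, 16, -98), (294, 33, 16, -99)]<stdin>:4: RuntimeWarning: invalid value encountered in cast
```

The fingers closed to 40 mm above or beside the lid without moving it, so they seem to reach less far than I assumed. I'll open, go 14 mm lower (still safe by the stated tip length) and close again.

Request:
move_arm(rows="0 0 0 0 0 0 0.065;0 0 0 0 0 0 0.065;0 0 0 0 0 0 0.065;0 0 0 0 0 0 0.065;0 0 0 0 0 0.007 0.065;0 0 0 0 0 0.007 0.065;0 0 0 0 0 0 0.065;0 0 0 0 0 0 0.04")

```text
t: 42.42
eef_pos: [0.5121, 0.1984, 0.02]
ee_rot: [-3.142, 0.0, 1.021]
force: [-0.6, 0.4, 0.1]
width: 0.0594
gripper_force: 0.0
```

Request:
move_arm(rows="0 0 0 0 0 0 0.04;0 0 0 0 0 0 0.04;0 0 0 0 0 0 0.04;0 0 0 0 0 0 0.04;0 0 0 0 0 0 0.04")

```text
t: 43.05
eef_pos: [0.5122, 0.1985, 0.0203]
ee_rot: [3.141, -0.0, 1.021]
force: [0.0, 0.5, 1.9]
width: 0.0494
gripper_force: 15.0
```

That gripped at 15 N, so the usable tip sits about 15 mm higher than the nominal one. I'll move lid3 aside.

Request:
move_arm(rows="0 0 0 0 0 -0.01 0.04;0 0 0 0 0 -0.02 0.04;0 0 0 0.005 0.04 0 0.04;0 0 0 0.005 0.04 0 0.04;0 0 0 0 0 0 0.04;0 0 0 0 0 0.03 0.04;0 0 0 0 0 0.01 0.04;0 0 0 0 0 0 0.04")

```text
t: 44.05
eef_pos: [0.5848, 0.1651, 0.0099]
ee_rot: [-3.141, 0.002, 1.021]
force: [-0.3, 0.4, -1.4]
width: 0.0495
gripper_force: 15.0
```

Request:
move_arm(rows="0 0 0 0 0 0.005 0.04;0 0 0 0 0 0.004 0.04;0 0 0 0 0 0 0.04")

```text
t: 44.42
eef_pos: [0.5854, 0.1652, 0.0012]
ee_rot: [-3.142, 0.0, 1.021]
force: [-0.5, 0.9, -0.5]
width: 0.0495
gripper_force: 15.0
```

Request:
move_arm(rows="0 0 0 0 0 0.004 0.04;0 0 0 0 0 0 0.06;0 0 0 0 0 0 0.06;0 0 0 0 0 0 0.06;0 0 0 0 0 -0.02 0.06;0 0 0 0 0 -0.04 0.06;0 0 0 0.0085 -0.04 0 0.065;0 0 0 0.0085 -0.0405 0 0.065")

```text
t: 45.42
eef_pos: [0.5256, 0.2222, 0.0578]
ee_rot: [3.141, -0.001, 1.019]
force: [-0.2, 1.3, -0.9]
width: 0.0649
gripper_force: 0.0
```

```bash
python3 lids.py pics/w7.png
```

```text
[0.5226 0.2244 0.0576] [-3.14094523e+00 -1.01485650e-03  1.02082520e+00]
0.043 528 [22. 56.] [0.4757 0.3683 0.0454] [0.4781 0.3676] 0.022
0.0265 746 [33. 65.] [0.4704 0.3671 0.0313] [0.4689 0.3667] 0.0304
0.0265 5464 [253. 231.] [0.5225 0.216  0.0311] [0.5212 0.2091] 0.0381
0.0265 513 [257. 316.] [0.4909 0.1594 0.0317] [0.4928 0.1621] 0.0199
0.0115 856 [41. 74.] [0.4639 0.3664 0.0168] [0.4617 0.3662] 0.0397
0.0115 8036 [247. 128.] [0.5531 0.273  0.0161] [0.5525 0.2729] 0.0476
0.0115 2103 [369. 229.] [0.5887 0.1715 0.02  ] [0.5868 0.1664] 0.0245
```

Request:
move_arm(rows="0 0 0 -0.001 0.003 0.02 0.065;0 0 0 0 0 0.02 0.065;0 0 0 0 0 0.0115 0.065;0 0 0 0 0 0 0.04;0 0 0 0 0 0 0.04;0 0 0 0 0 0 0.04;0 0 0 0 0 0 0.04;0 0 0 0 0 0 0.04")

```text
t: 46.48
eef_pos: [0.5282, 0.2195, 0.0062]
ee_rot: [3.141, -0.001, 1.021]
force: [-1.6, 0.2, 2.8]
width: 0.0493
gripper_force: 15.0
```

Request:
move_arm(rows="0 0 0 0 0 0 0.04;0 0 0 0 0 0 0.04")

```text
t: 46.72
eef_pos: [0.5281, 0.2195, 0.0061]
ee_rot: [3.141, -0.001, 1.021]
force: [-0.5, -0.9, 5.1]
width: 0.0492
gripper_force: 15.0
```

Request:
move_arm(rows="0 0 0 0 0 -0.01 0.04;0 0 0 0 0 -0.02 0.04;0 0 0 0.015 -0.032 0 0.04;0 0 0 0.015 -0.032 0 0.04;0 0 0 0.015 -0.032 0 0.04;0 0 0 0 0 0 0.04;0 0 0 0 0 0.025 0.04;0 0 0 0 0 0.009 0.04")

```text
t: 47.72
eef_pos: [0.469, 0.3067, 0.0007]
ee_rot: [-3.141, 0.002, 1.02]
force: [0.1, 0.5, 0.1]
width: 0.0496
gripper_force: 15.0
```

Request:
move_arm(rows="0 0 0 0 0 0.003 0.04;0 0 0 0 0 0 0.04;0 0 0 0 0 0 0.06;0 0 0 0 0 0 0.06;0 0 0 0 0 0 0.06;0 0 0 0 0 -0.02 0.06;0 0 0 0 0 -0.04 0.065")

```text
t: 48.6
eef_pos: [0.4686, 0.3068, 0.0579]
ee_rot: [-3.141, 0.004, 1.021]
force: [1.0, 0.2, 0.4]
width: 0.064
gripper_force: 0.0
```

```bash
python3 lids.py pics/w8.png
```

```text
[0.4714 0.3095 0.0643] [ 3.13970159 -0.00501167  1.02225625]
0.043 1081 [155. 173.] [0.4399 0.3663 0.0458] [0.4468 0.3653] 0.0468
0.0115 306 [506.  12.] [0.658  0.336  0.0156] [0.6582 0.3335] 0.0114
0.0115 7479 [384. 193.] [0.5518 0.2722 0.0158] [0.5507 0.2694] 0.051
0.0115 3024 [255. 209.] [0.4725 0.3097 0.0204] [0.4708 0.3078] 0.0251
```

Request:
move_arm(rows="0 0 0 -0.033 0.032 -0.01 0.065;0 0 0 -0.033 0.032 -0.01 0.065;0 0 0 -0.033 0.032 -0.01 0.065;0 0 0 0 0 0 0.065;0 0 0 0 0 0 0.065")

```text
t: 49.28
eef_pos: [0.4998, 0.1733, 0.0888]
ee_rot: [3.141, -0.001, 1.02]
force: [0.8, 0.4, -0.0]
width: 0.065
gripper_force: 0.0
```

```bash
python3 lids.py pics/w9.png
```

```text
[0.4996 0.1737 0.0886] [ 3.14155128e+00 -2.25253845e-04  1.02102790e+00]
0.043 383 [484. 194.] [0.6416 0.1019 0.0451] [0.638  0.1026] 0.0219
0.0265 182 [6. 7.] [0.4386 0.364  0.0306] [0.437  0.3637] 0.0088
0.0265 3477 [252. 201.] [0.501  0.1759 0.0312] [0.5005 0.1754] 0.0252
0.0265 506 [467. 190.] [0.6383 0.1024 0.0314] [0.6369 0.1025] 0.0232
0.0115 464 [17. 16.] [0.4339 0.3635 0.0165] [0.4321 0.3632] 0.019
0.0115 9585 [243.  74.] [0.5413 0.2536 0.0161] [0.5362 0.2456] 0.0647
0.0115 2633 [110.  61.] [0.4704 0.308  0.0208] [0.4686 0.3073] 0.0228
0.0115 400 [143.  66.] [0.4864 0.2943 0.0184] [0.479 0.3  ] 0.0221
0.0115 2663 [358. 150.] [0.5855 0.166  0.0204] [0.5856 0.1644] 0.0251
0.0115 471 [455. 184.] [0.6381 0.1024 0.0168] [0.6367 0.1024] 0.0232
```

Request:
move_arm(rows="0 0 0 0.002 0 0.04 0.065;0 0 0 0 0 0.03 0.065;0 0 0 0 0 0.0125 0.065;0 0 0 0 0 0 0.04;0 0 0 0 0 0 0.04;0 0 0 0 0 0 0.04;0 0 0 0 0 0 0.04;0 0 0 0 0 0 0.04")

```text
t: 50.32
eef_pos: [0.5012, 0.1754, 0.007]
ee_rot: [3.141, -0.001, 1.021]
force: [-2.0, 0.7, 6.4]
width: 0.0496
gripper_force: 15.0
```

Request:
move_arm(rows="0 0 0 0 0 0 0.04;0 0 0 0 0 0 0.04")

```text
t: 50.58
eef_pos: [0.5012, 0.1754, 0.007]
ee_rot: [3.141, -0.001, 1.021]
force: [-1.5, 1.1, 6.8]
width: 0.0494
gripper_force: 15.0
```

Request:
move_arm(rows="0 0 0 0 0 -0.01 0.04;0 0 0 0 0 -0.02 0.04;0 0 0 0.01 -0.0375 0 0.04;0 0 0 0.01 -0.0375 0 0.04;0 0 0 0 0 0 0.04;0 0 0 0 0 0.025 0.04;0 0 0 0 0 0.009 0.04;0 0 0 0 0 0.003 0.04")

```text
t: 51.58
eef_pos: [0.4473, 0.2306, -0.0012]
ee_rot: [-3.142, 0.001, 1.02]
force: [0.6, -0.7, -0.2]
width: 0.0493
gripper_force: 15.0
```

Request:
move_arm(rows="0 0 0 0 0 0 0.04;0 0 0 0 0 0 0.056;0 0 0 0 0 0 0.056;0 0 0 0 0 0 0.056;0 0 0 0 0 -0.03 0.056;0 0 0 0 0 -0.05 0.056;0 0 0 -0.01 0.0375 -0.05 0.056;0 0 0 -0.01 0.0375 -0.03 0.056")

```text
t: 52.58
eef_pos: [0.5015, 0.1755, 0.1617]
ee_rot: [3.14, -0.004, 1.023]
force: [0.9, 0.1, -0.5]
width: 0.056
gripper_force: 0.0
```

```bash
python3 lids.py pics/w10.png; python3 - <<'E'
from h import *
z=np.load("w5.npz");im,W=z["im"],z["W"]
m=((W[...,2]>.0115)&(W[...,2]<.0185)&(np.hypot(W[...,0]-.52,W[...,1]-.215)<.12)).astype(np.uint8)
m=cv2.morphologyEx(m,cv2.MORPH_OPEN,np.ones((5,5)))
n,l,st,c=cv2.connectedComponentsWithStats(m); k=1+st[1:,4].argmax(); p=W[l==k]; print(st[k],p[:,2].mean())
r=cv2.minAreaRect(p[:,:2].astype(np.float32)); print(r)
print(cv2.boxPoints(r))
E
```

```text
[0.5053 0.1738 0.165 ] [ 3.13682474 -0.0063035   1.02223399]
0.043 676 [54. 28.] [0.4343 0.3651 0.0457] [0.4353 0.3639] 0.0355
0.043 183 [432. 171.] [0.6445 0.1019 0.0453] [0.6419 0.1029] 0.0182
0.0265 480 [68. 30.] [0.4384 0.3639 0.0314] [0.4382 0.3639] 0.0383
0.0265 234 [417. 171.] [0.6372 0.1022 0.0316] [0.6358 0.1023] 0.0243
0.0115 489 [80. 30.] [0.4417 0.3642 0.0168] [0.4412 0.364 ] 0.0408
0.0115 7721 [245.  97.] [0.5336 0.2404 0.0161] [0.5267 0.2293] 0.0917
0.0115 1697 [147.  70.] [0.4726 0.3068 0.0205] [0.4712 0.3075] 0.0249
0.0115 1677 [334. 140.] [0.5857 0.1653 0.0205] [0.5855 0.1639] 0.025
0.0115 196 [191. 144.] [0.4679 0.2322 0.0188] [0.459  0.2314] 0.0222
0.0115 1287 [174. 158.] [0.4472 0.23   0.0208] [0.4465 0.2312] 0.0244
0.0115 217 [411. 167.] [0.6378 0.1023 0.0168] [0.637  0.1025] 0.0231
[ 207   11   75  196 7680] 0.01610348834588572
((0.5253798365592957, 0.2270072102546692), (0.17789912223815918, 0.06418178230524063), 59.06501770019531)
[[0.452128   0.16720742]
 [0.50718    0.1342138 ]
 [0.5986317  0.286807  ]
 [0.5435797  0.31980062]]
```

View pics/w10.png

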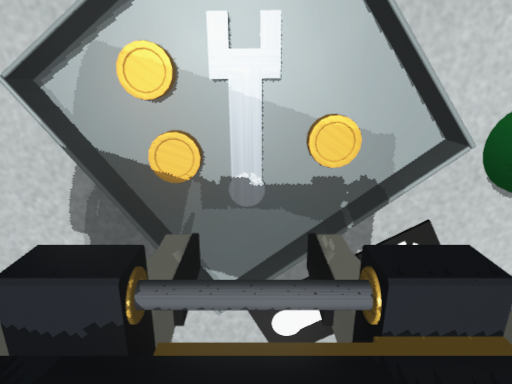

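The spanner is fully clear: the jaw is at the top (245,45), the tail at (247,190), and the lids lie at (145,70), (175,157) and (334,140). The fitted rectangle of 178 x 64 mm matches the real size. Next I'll measure the mat outline from above.

Request:
move_arm(rows="0 0 -0.6 -0.048 0.0365 -0.03 0.056;0 0 0 -0.048 0.0365 -0.03 0.056;0 0 0 -0.048 0.0365 -0.03 0.056;0 0 0 0 0 0 0.056;0 0 0 0 0 0 0.056")

```text
t: 53.25
eef_pos: [0.5179, 0.0082, 0.2418]
ee_rot: [-3.141, -0.0, 1.03]
force: [0.3, 0.0, -0.1]
width: 0.056
gripper_force: 0.0
```

```bash
python3 - <<'E'
from h import *
im,W=cloud("wrist");np.savez("w11.npz",im=im,W=W)
s=arm.get_state();print(s["eef_pos"].round(4),s["ee_rot"])
def mask(lo,hi,b):
    g=im.max(2); x,y,z=W[...,0],W[...,1],W[...,2]
    return ((g>=lo)&(g<hi)&(x>b[0])&(x<b[1])&(y>b[2])&(y<b[3])&(z<.02)).astype(np.uint8)
b=(.39,.66,-.06,.055)
for nm,lo,hi in(("white",150,256),("dark",0,50)):
    n,l,st,c=cv2.connectedComponentsWithStats(mask(lo,hi,b))
    for i in range(1,n):
        if st[i,4]>60:
            p=W[l==i]; r=cv2.minAreaRect(p[:,:2].astype(np.float32)); print(nm,st[i].tolist(),p.mean(0).round(4),np.round(r[0],4),np.round(r[1],4),round(r[2],2))
cv2.imwrite("pics/w11.png",im)
E
```

```text
[0.5178 0.0087 0.2414] [-3.14067501e+00  5.12513197e-04  1.03127453e+00]
white [222, 59, 158, 111, 4149] [0.6131 0.0156 0.0011] [ 0.5807 -0.0025] [0.115  0.1585] 89.98
white [192, 109, 138, 97, 4034] [ 0.5244 -0.0036  0.0056] [ 0.5125 -0.0033] [0.0648 0.1783] 87.55
white [313, 111, 29, 37, 349] [ 0.6168 -0.0078  0.0054] [ 0.6084 -0.0072] [0.0352 0.0381] 40.48
white [187, 220, 37, 24, 349] [ 0.4067 -0.0462  0.0012] [ 0.409  -0.0447] [0.0345 0.0391] 13.4
dark [312, 89, 29, 29, 323] [0.6248 0.0157 0.005 ] [0.6234 0.0139] [0.0369 0.0198] 88.05
dark [323, 121, 10, 12, 62] [ 0.6146 -0.007   0.005 ] [ 0.6131 -0.0068] [0.0104 0.0121] 41.44
dark [323, 121, 32, 44, 513] [ 0.6172 -0.0351  0.005 ] [ 0.6102 -0.0284] [0.0379 0.0424] 86.76
dark [168, 140, 123, 83, 3167] [0.4638 0.0006 0.0051] [ 0.4761 -0.0015] [0.0812 0.1343] 88.02
```

View pics/w11.png

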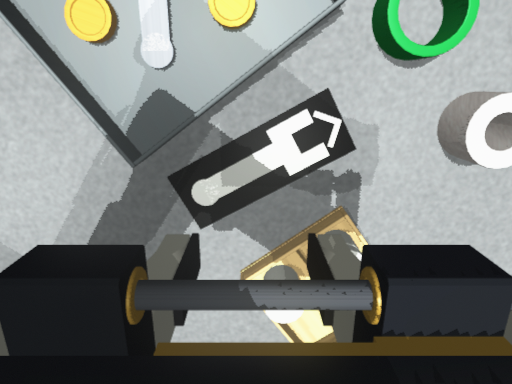

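The painted outline lies from (205,190) to its jaw at (320,150), with the chevron beyond at (335,128). That puts its middle at (0.5165, -0.0035) with yaw -2.45°. Now I'll pick up the spanner.

Request:
move_arm(rows="0 0 0 0.0488 -0.0265 0 0.045;0 0 0 0.0488 -0.0265 0 0.045;0 0 0 0.0488 -0.0265 0 0.045;0 0 0 0.0488 -0.0265 0 0.045;0 0 0 0 0 0.0475 0.045;0 0 0 0 0 0.0475 0.045;0 0 0 0 0 0.0475 0.045;0 0 0 0 0 0 0.045", squeeze=50)

```text
t: 54.3
eef_pos: [0.5244, 0.2295, 0.0955]
ee_rot: [-3.138, 0.008, 1.033]
force: [0.1, 0.5, 0.7]
width: 0.0448
gripper_force: 0.0
```

```bash
cat > sp.py <<'E'
from h import *
im,W=cloud("wrist");s=arm.get_state();e=s["eef_pos"];yaw=s["ee_rot"][2]
print(e.round(4),yaw,s["width"],s["gripper_force"])
m=((W[...,2]>.011)&(W[...,2]<.0185)&(np.hypot(W[...,0]-.5275,W[...,1]-.23)<.12)).astype(np.uint8)
m=cv2.morphologyEx(m,cv2.MORPH_OPEN,np.ones((7,7)))
n,l,st,c=cv2.connectedComponentsWithStats(m); k=1+st[1:,4].argmax(); p=W[l==k]
M=R.from_euler('xyz',s["ee_rot"]).as_matrix(); T=(p-e)@M
# shank edges vs tool axis, jaw end
for a in np.arange(-.03,.13,.02):
    q=T[abs(T[:,0]-a)<.003]
    if len(q)>20: print(round(a,3),np.percentile(q[:,1],[1,99]).round(4))
print("end",T[:,0].max().round(4))
E
python3 sp.py
```

```text
[0.5264 0.2305 0.0984] 1.0332699312574216 0.044779232695853224 0.0
-0.03 [-0.0131  0.0157]
-0.01 [-0.0136  0.0161]
0.01 [-0.0133  0.0157]
0.03 [-0.0298  0.0322]
0.05 [-0.0305  0.0327]
0.07 [-0.0305  0.0328]
end 0.0853
```

Request:
move_arm(rows="0 0 0 0 0.001 0.04 0.045;0 0 0 0 0 0.04 0.045;0 0 0 0 0 0.012 0.045;0 0 0 0 0 0.006 0.045;0 0 0 0 0 0 0.045;0 0 0 0 0 0 0.045")

```text
t: 55.1
eef_pos: [0.5293, 0.2305, 0.003]
ee_rot: [3.141, -0.002, 1.032]
force: [-0.1, 1.4, 0.2]
width: 0.0449
gripper_force: 0.0
```

Request:
move_arm(rows="0 0 0 0 0 0.003 0.045;0 0 0 0 0 0 0.045")

```text
t: 55.35
eef_pos: [0.5285, 0.2298, -0.0013]
ee_rot: [3.142, -0.0, 1.031]
force: [0.4, -1.1, -0.3]
width: 0.0446
gripper_force: 0.0
```

Request:
move_arm(rows="0 0 0 0 0 0.003 0.045;0 0 0 0 0 0 0.045")

```text
t: 55.6
eef_pos: [0.5283, 0.2297, -0.0048]
ee_rot: [-3.141, 0.001, 1.031]
force: [-0.4, -0.5, 0.1]
width: 0.0447
gripper_force: 0.0
```

Request:
move_arm(rows="0 0 0 0 0 0.003 0.045;0 0 0 0 0 0 0.045")

```text
t: 55.85
eef_pos: [0.5283, 0.2297, -0.0078]
ee_rot: [-3.141, 0.001, 1.031]
force: [0.3, -0.3, 0.0]
width: 0.0448
gripper_force: 0.0
```

Request:
move_arm(rows="0 0 0 0 0 0.002 0.045;0 0 0 0 0 0 0.045")

```text
t: 56.1
eef_pos: [0.5285, 0.2298, -0.0095]
ee_rot: [-3.142, 0.0, 1.031]
force: [0.3, 0.2, -0.4]
width: 0.0451
gripper_force: 0.0
```

Request:
move_arm(rows="0 0 0 0 0 0.0015 0.045;0 0 0 0 0 0 0.045")

```text
t: 56.35
eef_pos: [0.5285, 0.2299, -0.0096]
ee_rot: [3.141, -0.0, 1.032]
force: [-4.2, -0.9, 13.6]
width: 0.0449
gripper_force: 6.9
```

Request:
move_arm(rows="0 0 0 0 0 0.0015 0.045;0 0 0 0 0 0 0.045")

```text
t: 56.6
eef_pos: [0.5286, 0.2299, -0.0097]
ee_rot: [3.141, -0.001, 1.032]
force: [-9.5, -2.2, 28.1]
width: 0.0449
gripper_force: 14.1
```

The tips touch the floor at TCP z = -0.0096, so I'll back off slightly and close.

Request:
move_arm(rows="0 0 0 0 0 -0.004 0.045;0 0 0 0 0 0 0.045;0 0 0 0 0 0 0.02;0 0 0 0 0 0 0.02;0 0 0 0 0 0 0.02;0 0 0 0 0 0 0.02;0 0 0 0 0 0 0.02;0 0 0 0 0 0 0.02")

```text
t: 57.6
eef_pos: [0.5283, 0.2296, -0.0087]
ee_rot: [-3.141, 0.001, 1.031]
force: [-0.1, -0.3, -3.9]
width: 0.0291
gripper_force: 50.0
```

Request:
move_arm(rows="0 0 0 0 0 0 0.02;0 0 0 0 0 0 0.02")

```text
t: 57.85
eef_pos: [0.5284, 0.2298, -0.0085]
ee_rot: [-3.142, 0.0, 1.031]
force: [-0.1, 1.0, -4.6]
width: 0.0296
gripper_force: 50.0
```

Gripped at 29.6 mm. I'll lift it gently and check.

Request:
move_arm(rows="0 0 0 0 0 -0.01 0.02;0 0 0 0 0 -0.02 0.02;0 0 0 0 0 -0.03 0.02;0 0 0 0 0 -0.03 0.02;0 0 0 0 0 -0.02 0.02;0 0 0 0 0 0 0.02")

```text
t: 58.6
eef_pos: [0.5295, 0.2306, 0.1038]
ee_rot: [3.14, -0.004, 1.032]
force: [0.8, -0.0, -4.0]
width: 0.0296
gripper_force: 50.0
```

```bash
cat > held.py <<'E'
from h import *
im,W=cloud("wrist");s=arm.get_state();e=s["eef_pos"]
print(e.round(4),s["ee_rot"],s["width"],s["gripper_force"],s["force"])
M=R.from_euler('xyz',s["ee_rot"]).as_matrix(); T=(W-e)@M
m=((T[...,2]>-.045)&(T[...,2]<.01)&(T[...,0]>.02)&(T[...,0]<.11)&(abs(T[...,1])<.06))
p=T[m]
for a in np.arange(.02,.1,.01):
    q=p[abs(p[:,0]-a)<.003]
    if len(q)>10: print(round(a,3),np.percentile(q[:,1],[1,99]).round(4),np.median(q[:,2]).round(4))
print("end",np.percentile(p[:,0],99.8))
E
python3 held.py
```

```text
[0.5286 0.2301 0.1023] [ 3.14126252e+00 -1.85524687e-03  1.03120905e+00] 0.029540386201651943 49.99709665775299 [ 0.68973696 -0.02473594 -4.69282323]
0.02 [-0.0132  0.0161] -0.0265
0.03 [-0.0295  0.032 ] -0.0265
0.04 [-0.03    0.0326] -0.0266
0.05 [-0.0301  0.0325] -0.0266
0.06 [-0.0304  0.0329] -0.0266
0.07 [-0.0304  0.0329] -0.0266
0.08 [-0.0304  0.0327] -0.0267
end 0.08582149152179441
```

The spanner is level and centred in the grip. I'll turn it by 61.5° and carry it over the mat.

Request:
move_arm(rows="0 0 10.2 0 0 0 0.02;0 0 10.3 0 0 0 0.02;0 0 10.2 0 0 0 0.02;0 0 10.3 0 0 0 0.02;0 0 10.2 0 0 0 0.02;0 0 10.3 0 0 0 0.02;0 0 0 0 0 0 0.02")

```text
t: 59.52
eef_pos: [0.5278, 0.2293, 0.1003]
ee_rot: [3.14, 0.002, -0.041]
force: [-0.0, -0.6, -4.2]
width: 0.0292
gripper_force: 50.0
```

Request:
move_arm(rows="0 0 0 0 0.035 0 0.02;0 0 0 -0.001 0.04 0 0.02;0 0 0 -0.001 0.04 0 0.02;0 0 0 0 0.04 0 0.02;0 0 0 0 0.04 0 0.02;0 0 0 0 0.038 0 0.02;0 0 0 0 0 0 0.02;0 0 0 0 0 0 0.02")

```text
t: 60.52
eef_pos: [0.5166, -0.003, 0.1012]
ee_rot: [3.142, 0.0, -0.04]
force: [-0.1, 1.1, -4.2]
width: 0.0296
gripper_force: 50.0
```

```bash
python3 held.py
```

```text
[ 0.5167 -0.0026  0.1013] [ 3.14155406e+00  1.92320316e-04 -3.97686422e-02] 0.02948328285108836 49.99712526798248 [-0.47726709 -0.17155514 -3.23849154]
0.02 [-0.0154  0.0138] -0.025
0.03 [-0.032   0.0301] -0.0249
0.04 [-0.0323  0.0305] -0.025
0.05 [-0.0323  0.0304] -0.025
0.06 [-0.0325  0.0307] -0.0249
0.07 [-0.0326  0.0306] -0.025
0.08 [-0.0325  0.0306] -0.0249
end 0.08458637661316859
```

Request:
move_arm(rows="0 0 0.2 0 0.001 0.03 0.02;0 0 0 0 0 0.04 0.02;0 0 0 0 0 0.025 0.02;0 0 0 0 0 0.01 0.02;0 0 0 0 0 0 0.02;0 0 0 0 0 0 0.02")

```text
t: 61.32
eef_pos: [0.5176, -0.0033, -0.0025]
ee_rot: [-3.141, -0.002, -0.044]
force: [-0.3, 0.3, -3.1]
width: 0.0293
gripper_force: 50.0
```

Request:
move_arm(rows="0 0 0 0 0 0.003 0.02;0 0 0 0 0 0 0.02")

```text
t: 61.58
eef_pos: [0.5168, -0.0038, -0.0061]
ee_rot: [-3.141, -0.001, -0.046]
force: [-0.5, -0.8, -3.4]
width: 0.0292
gripper_force: 50.0
```

Request:
move_arm(rows="0 0 0 0 0 0.0015 0.02;0 0 0 0 0 0 0.02")

```text
t: 61.82
eef_pos: [0.5166, -0.0039, -0.008]
ee_rot: [-3.142, 0.0, -0.046]
force: [-0.1, 0.2, -3.6]
width: 0.0291
gripper_force: 50.0
```

Request:
move_arm(rows="0 0 0 0 0 0.0015 0.02;0 0 0 0 0 0 0.02")

```text
t: 62.08
eef_pos: [0.5165, -0.0039, -0.0096]
ee_rot: [3.142, 0.0, -0.046]
force: [-0.4, 0.9, -4.4]
width: 0.0292
gripper_force: 50.0
```

Request:
move_arm(rows="0 0 0 0 0 0.001 0.02;0 0 0 0 0 0 0.02")

```text
t: 62.32
eef_pos: [0.5167, -0.0039, -0.01]
ee_rot: [3.142, -0.0, -0.045]
force: [-3.0, 0.6, 3.9]
width: 0.0296
gripper_force: 50.0
```

Request:
move_arm(rows="0 0 0 0 0 0 0.034;0 0 0 0 0 0 0.045;0 0 0 0 0 0 0.045;0 0 0 0 0 0 0.045")

```text
t: 62.82
eef_pos: [0.5167, -0.0039, -0.0105]
ee_rot: [3.142, -0.0, -0.045]
force: [0.1, -0.3, -0.7]
width: 0.0446
gripper_force: 0.0
```

Request:
move_arm(rows="0 0 0 0 0 -0.01 0.045;0 0 0 0 0 -0.03 0.045;0 0 0 0 0 -0.05 0.045;0 0 0 0 0 -0.05 0.045;0 0 0 0 0 -0.05 0.045;0 0 0 0 0 -0.05 0.045;0 0 0 0 0 0 0.045;0 0 0 0 0 0 0.045")

```text
t: 63.82
eef_pos: [0.5161, -0.0039, 0.2297]
ee_rot: [-3.141, -0.0, -0.046]
force: [-0.2, -1.2, -1.1]
width: 0.0453
gripper_force: 0.0
```

```bash
python3 - <<'E'
from h import *
im,W=cloud("wrist");cv2.imwrite("pics/w12.png",im)
x,y,z=W[...,0],W[...,1],W[...,2]
m=((z>.0095)&(z<.02)&(x>.38)&(x<.65)&(abs(y)<.06)).astype(np.uint8)
n,l,st,c=cv2.connectedComponentsWithStats(m);k=1+st[1:,4].argmax();p=W[l==k]
print(cv2.minAreaRect(p[:,:2].astype(np.float32)),p[:,2].mean(),np.percentile(p[:,2],[2,98]))
cv2.imwrite("pics/f.png",np.hstack([cv2.resize(arm.grab_frame("top")[0][100:260,130:400],(540,320)),cv2.resize(im,(256,320))]))
E
python3 look.py top
```

```text
((0.5123764276504517, -0.002339884638786316), (0.06405812501907349, 0.17674364149570465), 87.37044525146484) 0.015165017754480876 [0.01354867 0.0168384 ]
63.975 [ 0.5159 -0.0041  0.2284]
jar 320 [291. 112.] [ 0.7628 -0.0956  0.0595] [ 0.7633 -0.0951] 0.0404
jar 188 [358. 171.] [ 0.5629 -0.3126  0.0637] [ 0.5628 -0.3133] 0.025
jar 186 [334. 173.] [ 0.5587 -0.2332  0.0642] [ 0.5593 -0.2346] 0.0256
jar 182 [309. 175.] [ 0.5496 -0.1528  0.0642] [ 0.5499 -0.1526] 0.0249
jar 194 [361. 198.] [ 0.4748 -0.3188  0.0638] [ 0.4754 -0.3186] 0.0254
jar 193 [312. 202.] [ 0.461  -0.1609  0.0641] [ 0.4612 -0.1612] 0.025
```

View pics/w12.png

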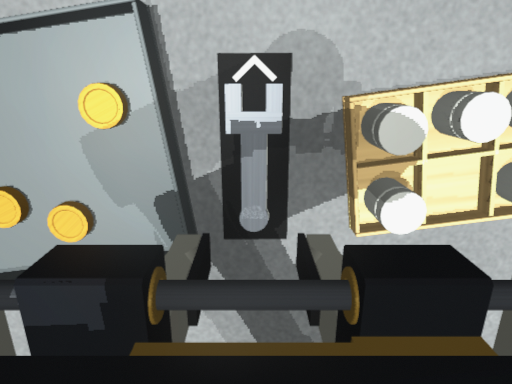

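The spanner covers the outline, at (254,150) within about 1 mm and 0.2°, with its jaw facing the chevron at (254,68). The jars stand upright in the crate and the lids lie in the tote, so I'll hand it in.

```bash
python3 -c "
from station import arm
print(arm.job_done())"
```

```text
the job is handed in; nothing more can be done
None
```

I handed the job in at about 64 s: all five jars stand upright in separate crate cells, the three lids are off the spanner and still in the tote, and the spanner lies flat within about 1 mm of its outline, jaw towards the chevron.

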